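# Pack up the parcel sorting tote at the mail counter

### The job

Pack up the sorting tote at the mail counter. First empty it: lean the divider board on the display ledge, its foot against the front lip and its upper part resting on the back panel, and stand the left-over parcels upright on the collection tray. Then nest all the white bins in the tote, largest first, each sitting flat on the floor of the one around it, and leave the tape dispenser, bell and stamp where they are.

Things in the scene. Friction and masses are not known exactly. Their poses are not given: they have to be found in the camera images.
- tote: grey open sorting tote, 210 mm long (x) by 175 mm (y), 70 mm high, walls 5 mm, floor 10 mm thick; loose but heavy (1.6 kg). Origin at the centre of its underside. Across its middle (along y, at x = 0) is a slot for the divider: a pair of guide ribs on each long wall, 14 mm apart, standing 8 mm out of the wall over its full height.
- divider: plywood divider board, 157 mm wide (x), 10 mm thick (y), 160 mm tall (z), 0.17 kg; origin at the centre of its bottom edge, z towards its top edge. Starts upright in the tote's slot, its bottom edge on the tote's floor, standing 100 mm above the tote's rim; it is lifted straight out.
- divider_top (a point): centre of the divider's top edge
- parcel1: carton 60 x 55 x 90 mm (x, y, z), standing upright; origin at the centre of its underside, z up. Starts in the -x half of the tote. May be absent.
- parcel2: carton 60 x 55 x 90 mm (x, y, z), standing upright; origin at the centre of its underside, z up. Starts in the +x half of the tote. May be absent.
- parcel3: carton 60 x 55 x 90 mm (x, y, z), standing upright; origin at the centre of its underside, z up. Starts in the +x half of the tote. May be absent.
- ledge: white steel ledge fixed at the robot's left: floor 4 mm thick, x = -25 to 25 mm, 200 mm long (y); front lip at -x, 5 mm thick, top 20 mm above the counter; upright back panel at +x, 5 mm thick, top 104 mm above the counter. Origin: centre of the underside. A divider with foot against the lip, leaning on the panel's top, stands 0.39 rad from upright and reaches 50 mm past it.
- tray: shallow aluminium collection tray fixed to the counter at the robot's right, 230 x 130 mm (x by y), floor 4 mm thick, rim 5 mm wide and 10 mm high; origin at the centre of its underside. Takes three parcels in a row along x.
- bin1: largest of four graded open white bins, 156 x 126 mm outside (x by y), 80 mm high; walls 4 mm, floor 18 mm thick; the top 16 mm of each wall is a rim 8 mm thick, 4 mm of it standing outward. Origin: centre of the underside, z up. Fits in the next larger bin with 9 mm to spare all round, its rim then 18 mm above that bin's. May be absent.
- bin2: second of four graded open white bins, 130 x 100 mm outside (x by y), 80 mm high; walls 4 mm, floor 18 mm thick; the top 16 mm of each wall is a rim 8 mm thick, 4 mm of it standing outward. Origin: centre of the underside, z up. Fits in the next larger bin with 9 mm to spare all round, its rim then 18 mm above that bin's. May be absent.
- bin3: third of four graded open white bins, 104 x 74 mm outside (x by y), 80 mm high; walls 4 mm, floor 18 mm thick; the top 16 mm of each wall is a rim 8 mm thick, 4 mm of it standing outward. Origin: centre of the underside, z up. Fits in the next larger bin with 9 mm to spare all round, its rim then 18 mm above that bin's. May be absent.
- bin4: smallest of four graded open white bins, 78 x 48 mm outside (x by y), 80 mm high; walls 4 mm, floor 18 mm thick; the top 16 mm of each wall is a rim 8 mm thick, 4 mm of it standing outward. Origin: centre of the underside, z up. Fits in the next larger bin with 9 mm to spare all round, its rim then 18 mm above that bin's. May be absent.
- tape: bystander: black desktop tape dispenser, 130 x 60 mm, 70 mm high; origin at the centre of its underside
- bell: bystander: steel counter bell, 84 mm across, 53 mm high; origin at the centre of its underside
- stamp: bystander: hand stamp with a wooden knob, 60 x 30 mm, 80 mm high; origin at the centre of its underside
Not all that is in view belongs to the job. What is shaped like the parcel3 but red or turquoise is not meant. What is shaped like the bin1 but red is not meant.

How it is judged (in metres and radians):
On the way, in this order (a step that is already met when the one before it is completed fails the run):
1. the tote is emptied: the divider leans on the ledge and the parcels stand on the tray (angle between divider's own z axis and vertical between 0.25 and 0.55 rad and x of divider in the frame of ledge between -0.026 and -0.01 m and z of divider in the frame of ledge below 0.014 m and y of divider in the frame of ledge between -0.04 and 0.04 m and x of divider_top in the frame of ledge above 0.025 m and angle between the x axis of divider and the y axis of ledge, either way round below 0.15 rad and z of each of parcel1, parcel2, parcel3 in the frame of tray below 0.01 m and angle between each of parcel1, parcel2, parcel3's own z axis and vertical below 0.1 rad and x of parcel1 in the frame of tray between -0.095 and 0.095 m and y of parcel1 in the frame of tray between -0.05 and 0.05 m and x of parcel2 in the frame of tray between -0.095 and 0.095 m and y of parcel2 in the frame of tray between -0.05 and 0.05 m and x of parcel3 in the frame of tray between -0.095 and 0.095 m and y of parcel3 in the frame of tray between -0.05 and 0.05 m), for 0.2 s.
2. the bins are nested in the tote (z of bin1 in the frame of tote below 0.018 m and angle between each of bin1, bin2, bin3, bin4's own z axis and vertical below 0.1 rad and horizontal distance between bin1 and tote below 0.035 m and z of bin2 in the frame of tote below 0.036 m and horizontal distance between bin2 and tote below 0.055 m and horizontal distance between bin2 and bin1 below 0.018 m and z of bin3 in the frame of tote below 0.054 m and horizontal distance between bin3 and tote below 0.07 m and horizontal distance between bin3 and bin2 below 0.018 m and horizontal distance between bin3 and bin1 below 0.038 m and z of bin4 in the frame of tote below 0.072 m and horizontal distance between bin4 and tote below 0.08 m and horizontal distance between bin4 and bin3 below 0.018 m and horizontal distance between bin4 and bin2 below 0.038 m), for 0.2 s.
At the end, for the whole second after the job is handed in: Divider leans 0.25-0.55 rad on the ledge, foot on its floor within 10 mm of the lip, top over the back panel, within 40 mm of the middle, parallel within 0.15 rad. Parcels upright on the tray floor. Each bin in the tote and in every larger bin, level, within 8 mm of its floor. All at rest (all of step 1 and all of step 2 and linear speed of each of bin1, bin2, bin3, bin4, divider, parcel1, parcel2, parcel3, tote below 0.03 m/s); the robot touches nothing.
It fails at once if the tape is pushed more than 30 mm (distance of tape from where it was at the start of the episode above 0.03 m).
It fails at once if the bell is pushed more than 30 mm (distance of bell from where it was at the start of the episode above 0.03 m).
It fails at once if the stamp is pushed more than 30 mm (distance of stamp from where it was at the start of the episode above 0.03 m).
Of bin1, bin2, bin3, bin4 only 3 to 4 are there at a start; the rules pass over those that are not, and their reading is None.
Of parcel1, parcel2, parcel3 only 2 to 3 are there at a start; the rules pass over those that are not, and their reading is None.
At some moment in a run one of bin1, bin2, bin3, bin4 may be knocked a few centimetres aside while the robot is not near it.
It also fails if it takes over 210 s, if anything falls off the work surface, if the arm or the gripper's body presses on something with over 40 N, if the wrist force passes 120 N, or if a joint passes its speed limit or range.

### The arm

A 6-joint arm with a two-finger parallel gripper is mounted at the origin on the work surface. World frame = base frame: x ahead of the robot, y to its left, z up, the work surface at z = 0. Lengths are in mm, angles in degrees, forces in N, time in s.
With the tool pointing down it reaches from about 325 to 900 mm from the base axis. Payload 6.1 kg.
Tool frame: the origin (TCP) lies at the very end of the fingers, on their centre line; the grasp point (between the pads) lies bot.grip_depth behind it (bot.grip_depth is the distance from the TCP to the grasp point, in mm); z points along the fingers, y is the line along which they close (so a half turn about z gives the same grasp; the last joint's range is limited). The gripper opens to 85 mm and grips with 20 to 120 N. Pads are 22 mm wide; open, the fingers measure 114 mm over their backs; the gripper's body (76 mm by 85 mm) begins 54 mm behind the grasp point. The pads swing forward as they close: fully open they stand 13 mm farther back than shut.
Start: joints at [61.243, 12.628, 87.462, -0, 79.91, -7.225], TCP at [229.383, 581.377, 231.3] pointing down, gripper open.
Joint ranges: [-170.65, 170.65], [-52.31, 119.04], [5.05, 147.46], [-71.25, 251.25], [11.57, 151.72], [-153.62, 153.62]. Speed limits (degrees/s): [147.25, 147.25, 172.46, 180, 180, 180].

### API

Orientations are given as a 3x3 rotation matrix whose columns are the frame's x, y, z axes.
In Python, from cell import bot, snapshot gives the robot as it stands.
- The arm moves only by the shell command python3 -m handwheel 'ROWS' [FORCE]. ROWS is JSON, a list of rows, each an object with "turn": the turn, a rotation vector about the tool's x, y, z in rad, a list of three; "xyz": the shift along the tool's x, y, z in m, a list of three; "fingers": the closure, from -1 (fully open) to 1 (shut). In form: [{"turn": [ax, ay, az], "xyz": [x, y, z], "fingers": fingers}, ...]. A call has 1 to 10 rows; each row shifts and turns the commanded pose from where the row before left it, along the tool's axes as they then stand; what a row does not reach is not made up. A row lasts 1/12 s, in which the tool goes at most 41.7 mm and 7.16 degrees, less where a joint would pass 70% of its speed; a pose out of reach is approached as far as the arm can. A call with a gripper value outside its range is refused whole. The fingers move at their own pace and stop on an object; FORCE is the grip in N (left out, the last holds). Time passes only in rows, so rows that do not move let the fingers close. It gives the time, the measured TCP pose, the force, the opening and the grip force at its end, in the units of the state.
- bot.read_state(): the state, without advancing time (a new reading comes with each control period).
- snapshot(name): name is "scene" or "top" or "wrist"; returns a dict with "color" (400x640x3 uint8, red, green, blue), "intrinsics" (3x3 intrinsics, pixels), "cam_to_world" (4x4, takes a point from camera to world coordinates). Camera axes: x right, y down, z forward; pixel columns grow to the right and rows downward; lengths in mm; the calibration is good to about 2 mm. A picture is of the moment at which its call begins. There is no depth.
- bot.sign_off(): hands the job in; it is judged then, once.
The state is a dict: "time_s": time; "joint_pos": joint angles; "qd": joint speeds; "joint_efforts": joint torques, N m; "position": TCP position; "ee_rot": TCP orientation; "wrist_force": force on the tool from outside, world axes, zero at the start; "moment": the same for the moment, N m; "gripper_width": opening from 0.0 (shut) to 1.0 (fully open); "grip_force": force on a finger pad.
Only numpy, scipy, OpenCV 4.12 (cv2) and the standard library are available. Lean on these libraries where they do the work, as an engineer would, in place of code of your own. Each camera call takes 0.05 s, during which the arm holds its last target. There are 200 camera calls.

## Working session

There is one attempt and no reset: what is moved stays moved. The work goes in short steps, Python scripts to look and compute and a shell command to move; the robot and the scene stay as the last step left them, time stands still between calls to the robot, and variables do not carry over. Pictures are saved under pics/ and viewed, at most 14 in all, crops included, and the job is handed in when it is done.

```bash
mkdir -p pics; ls; python3 - <<'E'
from cell import bot, snapshot
import cv2,numpy as np
s=bot.read_state(); print(s['time_s'],s['position'],s['ee_rot'],bot.grip_depth)
for n in("scene","top"):
    d=snapshot(n); cv2.imwrite(f"pics/{n}0.png",d["color"][:,:,::-1]); print(n,d["intrinsics"],np.round(d["cam_to_world"],4))
E
```

```text
pics
0.0 [229.09083511 580.86672246 230.20705602] [[-9.30227717e-01  3.66981631e-01 -9.36193992e-04]
 [ 3.66982734e-01  9.30226258e-01 -1.66778621e-03]
 [ 2.58825331e-04 -1.89498799e-03 -9.99998171e-01]] 18.700000000000003
scene [[370.55751985   0.         314.90998171]
 [  0.         370.55751985 201.32069393]
 [  0.           0.           1.        ]] [[-2.2390000e-01  5.7320000e-01 -7.8820000e-01  1.4340133e+03]
 [ 9.7460000e-01  1.3320000e-01 -1.8000000e-01  3.2118060e+02]
 [ 1.8000000e-03 -8.0850000e-01 -5.8850000e-01  7.9770310e+02]
 [ 0.0000000e+00  0.0000000e+00  0.0000000e+00  1.0000000e+00]]
top [[454.31004141   0.         313.24906135]
 [  0.         454.31004141 199.76757106]
 [  0.           0.           1.        ]] [[ 1.6600000e-02 -9.9120000e-01  1.3160000e-01  3.8122300e+02]
 [-9.9940000e-01 -2.0500000e-02 -2.8500000e-02  1.3019410e+02]
 [ 3.1000000e-02 -1.3100000e-01 -9.9090000e-01  1.4909383e+03]
 [ 0.0000000e+00  0.0000000e+00  0.0000000e+00  1.0000000e+00]]
```

View pics/top0.png

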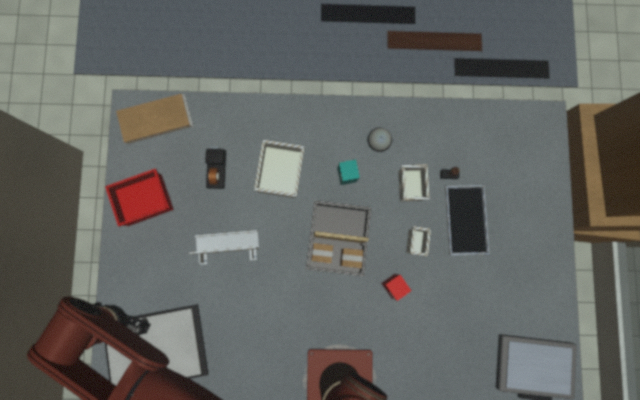

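View pics/scene0.png

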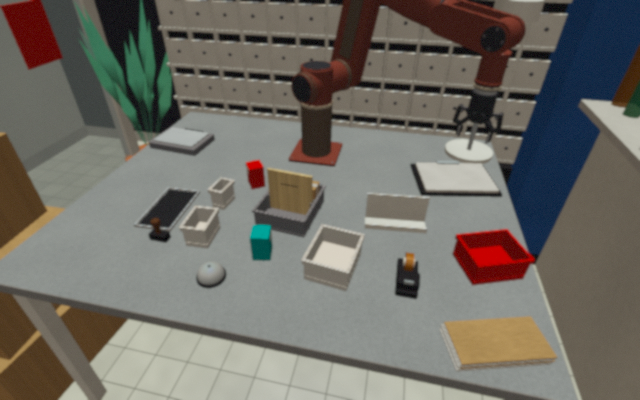

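The top view shows the tote at (338,238) with the divider at (340,237). Two parcels sit in the near half at (323,253) and (352,257). The white bins are at (280,168), (415,183) and (419,241), the ledge is at (227,243) and the tray at (467,220). The scene view agrees, and no fourth white bin is visible.

```bash
cat > h.py <<'E'
import numpy as np,cv2
from cell import bot,snapshot
def ray(d,px,z):
    K,T=d["intrinsics"],d["cam_to_world"]
    r=T[:3,:3]@np.linalg.inv(K)@np.array([px[0],px[1],1.]); o=T[:3,3]
    return o+r*(z-o[2])/r[2]
def proj(d,P):
    K,T=d["intrinsics"],d["cam_to_world"]
    c=T[:3,:3].T@(np.array(P,float)-T[:3,3]); p=K@c; return p[:2]/p[2]
def box(d,mask,roi,z):
    """min-area rectangle of the largest blob in roi (x0,y0,x1,y1), corners cast to height z"""
    x0,y0,x1,y1=roi; m=np.zeros(mask.shape,np.uint8); m[y0:y1,x0:x1]=mask[y0:y1,x0:x1]
    c=max(cv2.findContours(m,cv2.RETR_EXTERNAL,cv2.CHAIN_APPROX_NONE)[0],key=cv2.contourArea)
    w=np.array([ray(d,p[0],z)[:2] for p in c],np.float32)
    (cx,cy),(a,b),t=cv2.minAreaRect(w)
    if a<b: a,b,t=b,a,t+90
    return np.round([cx,cy,a,b,(t+90)%180-90],1)   # centre, long, short, heading of long side
E
python3 - <<'E'
from h import *
d=snapshot("top"); c=d["color"]; 
im=c[100:310,180:500,::-1]; cv2.imwrite("pics/z1.png",cv2.resize(im,None,fx=2.5,fy=2.5,interpolation=cv2.INTER_CUBIC))
s=snapshot("scene")["color"][150:290,120:440,::-1]; cv2.imwrite("pics/z2.png",cv2.resize(s,None,fx=2.5,fy=2.5,interpolation=cv2.INTER_CUBIC))
hsv=cv2.cvtColor(c,cv2.COLOR_RGB2HSV); 
wm=((c.min(2)>135)).astype(np.uint8)
wm=cv2.morphologyEx(wm,cv2.MORPH_CLOSE,np.ones((3,3)))
for n,r,z in(("bin1",(245,130,315,205),80),("bin3",(395,155,432,208),80),("bin4",(402,220,436,262),80),("ledge",(185,225,265,270),100)): print(n,box(d,wm,r,z))
print("tray", [np.round(ray(d,p,10)[:2]) for p in((447,186),(484,186),(489,254),(453,255))])
print("tote", [np.round(ray(d,p,70)[:2]) for p in((315,203),(369,206),(365,273),(308,270))])
print("div", [np.round(ray(d,p,170)[:2]) for p in((315,234),(367,239))])
print("parc", [np.round(ray(d,p,100)[:2]) for p in((323,253),(352,257))])
E
```

```text
bin1 [669.2 200.  164.  134.8  -7.6]
bin3 [ 632.5 -233.9  111.6   79.7    3. ]
bin4 [ 447.2 -244.2   84.7   53.3   -1. ]
ledge [416.6 357.6 206.6  88.1 -84.4]
tray [array([ 633., -358.]), array([ 636., -483.]), array([ 411., -492.]), array([ 405., -372.])]
tote [array([560.,  84.]), array([554., -87.]), array([344., -75.]), array([351., 102.])]
div [array([456.,  85.]), array([445., -66.])]
parc [array([403.,  58.]), array([392., -31.])]
```

View pics/z1.png

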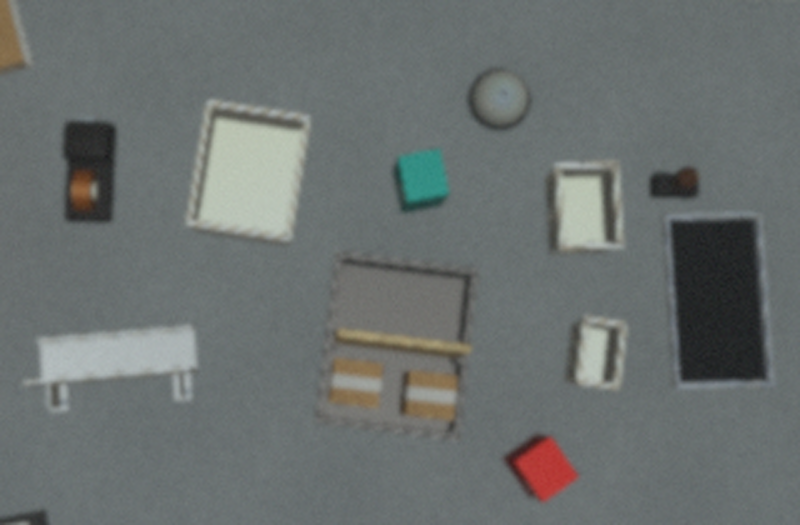

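View pics/z2.png

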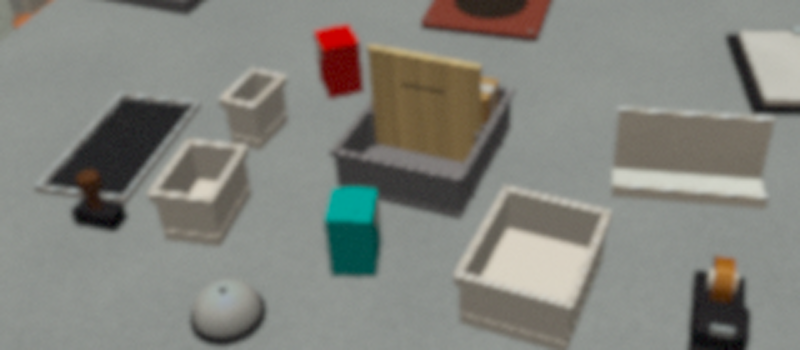

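The zooms show the ledge's lip and floor on the far (+x world) side. Its back panel is on the robot side, at crop (25–197, 380). The parcels lie in the near half of the tote, and the far half is empty. bin2 and parcel1 are absent.

```bash
cat >> h.py <<'E'
from scipy.spatial.transform import Rotation as R
def goal(P,yhead,tilt=0):
    """tool down, y axis at heading yhead (deg), then tilted so z leans toward +y by tilt deg. Prints turn first, then shift in the turned axes; also shift in present axes"""
    s=bot.read_state(); R0=np.array(s['ee_rot']); h=np.radians(yhead)
    y=np.array([np.cos(h),np.sin(h),0]); z=np.array([0,0,-1.]); G=np.column_stack([np.cross(y,z),y,z])
    G=G@R.from_rotvec([-np.radians(tilt),0,0]).as_matrix()
    rv=R.from_matrix(R0.T@G).as_rotvec(); dp=(np.array(P)-s['position'])/1000
    print("turn",np.round(rv,3),"shift now",np.round(R0.T@dp,4),"shift after turn",np.round(G.T@dp,4), "t",s['time_s'])
E
python3 - <<'E'
from h import *
d=snapshot("top")
f=lambda x,y:(180+x/2.5,100+y/2.5)
for n,p,z in(("panelL",(25,382),104),("panelR",(197,374),104),("lipL",(38,340),20),("lipR",(193,325),20),("floorpanelL",(38,382),104)): print(n,np.round(ray(d,f(*p),z)))
goal([450,10,260],-4.5)
E
```

```text
panelL [397. 459. 104.]
panelR [410. 253. 104.]
lipL [451. 465.  20.]
lipR [474. 267.  20.]
floorpanelL [397. 443. 104.]
turn [-1.000e-03  0.000e+00  1.274e+00] shift now [-0.415  -0.4503 -0.0289] shift after turn [-0.5521  0.2649 -0.0292] t 0.25
```

```bash
python3 -m handwheel '[{"turn":[0,0,0],"xyz":[-0.027,-0.030,-0.002],"fingers":-1},{"turn":[0,0,0],"xyz":[-0.027,-0.030,-0.002],"fingers":-1},{"turn":[0,0,0],"xyz":[-0.028,-0.030,-0.002],"fingers":-1},{"turn":[0,0,0],"xyz":[-0.028,-0.030,-0.002],"fingers":-1},{"turn":[0,0,0],"xyz":[-0.028,-0.030,-0.002],"fingers":-1},{"turn":[0,0,0],"xyz":[-0.028,-0.030,-0.002],"fingers":-1},{"turn":[0,0,0],"xyz":[-0.028,-0.030,-0.002],"fingers":-1},{"turn":[0,0,0],"xyz":[-0.028,-0.030,-0.002],"fingers":-1},{"turn":[0,0,0],"xyz":[-0.028,-0.030,-0.002],"fingers":-1},{"turn":[0,0,0],"xyz":[-0.028,-0.030,-0.002],"fingers":-1}]' 100
python3 -m handwheel '[{"turn":[0,0,0],"xyz":[-0.027,-0.030,-0.002],"fingers":-1},{"turn":[0,0,0],"xyz":[-0.027,-0.030,-0.002],"fingers":-1},{"turn":[0,0,0],"xyz":[-0.028,-0.030,-0.002],"fingers":-1},{"turn":[0,0,0],"xyz":[-0.028,-0.030,-0.002],"fingers":-1},{"turn":[0,0,0],"xyz":[-0.028,-0.030,-0.002],"fingers":-1},{"turn":[0,0,0.116],"xyz":[0,0,0],"fingers":-1},{"turn":[0,0,0.116],"xyz":[0,0,0],"fingers":-1},{"turn":[0,0,0.116],"xyz":[0,0,0],"fingers":-1},{"turn":[0,0,0.116],"xyz":[0,0,0],"fingers":-1},{"turn":[0,0,0.116],"xyz":[0,0,0],"fingers":-1}]'
python3 -m handwheel '[{"turn":[0,0,0.116],"xyz":[0,0,0],"fingers":-1},{"turn":[0,0,0.116],"xyz":[0,0,0],"fingers":-1},{"turn":[0,0,0.116],"xyz":[0,0,0],"fingers":-1},{"turn":[0,0,0.116],"xyz":[0,0,0],"fingers":-1},{"turn":[0,0,0.116],"xyz":[0,0,0],"fingers":-1},{"turn":[0,0,0.114],"xyz":[0,0,0],"fingers":-1},{"turn":[0,0,0],"xyz":[0,0,0],"fingers":-1}]'
python3 - <<'E'
from h import *
d=snapshot("wrist"); cv2.imwrite("pics/w1.png",d["color"][:,:,::-1]); print(np.round(d["intrinsics"]),np.round(d["cam_to_world"],3))
goal([450,10,260],-4.5)
c=d["color"]; print([np.round(proj(d,p)) for p in([456,85,170],[445,-66,170],[403,58,100],[392,-31,100])])
E
```

```text
time_s: 1.08
position: [378.1, 198.5, 251.6]
ee_rot: [[-0.93, 0.367, 0.001], [0.367, 0.93, 0.0], [-0.001, 0.001, -1.0]]
wrist_force: [0.3, -1.0, 0.3]
gripper_width: 1.002
grip_force: 0.0
time_s: 1.92
position: [451.1, 9.8, 261.2]
ee_rot: [[-0.572, 0.82, -0.0], [0.82, 0.572, 0.0], [0.0, -0.0, -1.0]]
wrist_force: [-1.0, 0.5, 0.9]
gripper_width: 1.003
grip_force: 0.0
time_s: 2.5
position: [451.1, 10.1, 261.3]
ee_rot: [[0.083, 0.997, -0.0], [0.997, -0.083, -0.0], [-0.0, -0.0, -1.0]]
wrist_force: [-0.4, -0.8, -0.3]
gripper_width: 0.999
grip_force: 0.0
[[289.   0. 319.]
 [  0. 289. 197.]
 [  0.   0.   1.]] [[ 9.97000e-01 -7.90000e-02 -2.40000e-02  4.56120e+02]
 [-8.30000e-02 -9.58000e-01 -2.75000e-01  8.00530e+01]
 [-1.00000e-03  2.76000e-01 -9.61000e-01  4.02989e+02]
 [ 0.00000e+00  0.00000e+00  0.00000e+00  1.00000e+00]]
turn [0.    0.    0.002] shift now [-0.0002 -0.0011  0.0013] shift after turn [-0.0002 -0.0011  0.0013] t 2.55
[array([319., 107.]), array([321., 280.]), array([270., 140.]), array([271., 222.])]
```

View pics/w1.png

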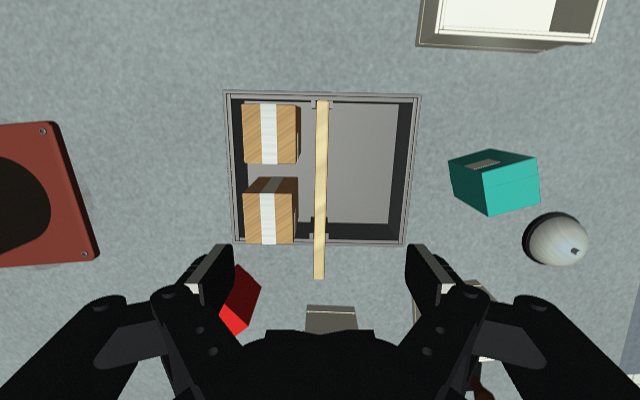

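The wrist view shows the board's top edge from (322,101) to (319,278), and the parcel tops at (268,134) and (268,217). The tote rim runs from (224,91) to (420,240).

```bash
python3 - <<'E'
from h import *
d=snapshot("wrist")
for n,p,z in(("d1",(322,101),170),("d2",(319,278),170),("p3 tl",(242,105),100),("p3 tr",(295,105),100),("p3 bl",(243,163),100),("p3 br",(297,163),100),("p2 tl",(243,193),100),("p2 bl",(243,243),100),("p2 br",(293,243),100),("t1",(225,92),70),("t2",(420,96),70),("t3",(406,243),70)): print(n,np.round(ray(d,p,z),1))
E
```

```text
d1 [458.1  89.4 170. ]
d2 [444.  -63.4 170. ]
p3 tl [378.8  94.6 100. ]
p3 tr [431.6  90.5 100. ]
p3 bl [371.   36.6 100. ]
p3 br [427.9  32.2 100. ]
p2 tl [366.1   4.  100. ]
p2 bl [357.3 -54.8 100. ]
p2 br [414.3 -59.1 100. ]
t1 [354.8 110.8  70. ]
t2 [566.   90.4  70. ]
t3 [551.8 -83.7  70. ]
```

```bash
python3 -m handwheel '[{"turn":[0,0,0.01],"xyz":[0.003,0,0.03],"fingers":-1},{"turn":[0,0,0],"xyz":[0,0,0.035],"fingers":-1},{"turn":[0,0,0],"xyz":[0,0,0.03],"fingers":-1},{"turn":[0,0,0],"xyz":[0,0,0.03],"fingers":-1},{"turn":[0,0,0],"xyz":[0,0,0],"fingers":-1},{"turn":[0,0,0],"xyz":[0,0,0],"fingers":0.3},{"turn":[0,0,0],"xyz":[0,0,0],"fingers":1},{"turn":[0,0,0],"xyz":[0,0,0],"fingers":1},{"turn":[0,0,0],"xyz":[0,0,0],"fingers":1},{"turn":[0,0,0],"xyz":[0,0,0],"fingers":1}]' 80
python3 -m handwheel '[{"turn":[0,0,0],"xyz":[0,0,0],"fingers":1},{"turn":[0,0,0],"xyz":[0,0,0],"fingers":1},{"turn":[0,0,0],"xyz":[0,0,0],"fingers":1},{"turn":[0,0,0],"xyz":[0,0,0],"fingers":1},{"turn":[0,0,0],"xyz":[0,0,0],"fingers":1},{"turn":[0,0,0],"xyz":[0,0,0],"fingers":1}]'
```

```text
time_s: 3.43
position: [452.7, 12.9, 138.1]
ee_rot: [[0.088, 0.996, 0.003], [0.996, -0.088, -0.0], [-0.0, 0.003, -1.0]]
wrist_force: [-0.2, 0.0, -0.2]
gripper_width: 0.301
grip_force: 0.0
time_s: 3.93
position: [452.4, 12.9, 137.5]
ee_rot: [[0.089, 0.996, 0.002], [0.996, -0.089, -0.0], [-0.0, 0.002, -1.0]]
wrist_force: [0.2, -0.5, 6.1]
gripper_width: 0.104
grip_force: 79.1
```

```bash
python3 -m handwheel '[{"turn":[0,0,0],"xyz":[0,0,-0.008],"fingers":1},{"turn":[0,0,0],"xyz":[0,0,-0.012],"fingers":1},{"turn":[0,0,0],"xyz":[0,0,-0.015],"fingers":1},{"turn":[0,0,0],"xyz":[0,0,-0.02],"fingers":1},{"turn":[0,0,0],"xyz":[0,0,-0.025],"fingers":1},{"turn":[0,0,0],"xyz":[0,0,-0.025],"fingers":1},{"turn":[0,0,0],"xyz":[0,0,-0.025],"fingers":1},{"turn":[0,0,0],"xyz":[0,0,-0.025],"fingers":1},{"turn":[0,0,0],"xyz":[0,0,-0.02],"fingers":1},{"turn":[0,0,0],"xyz":[0,0,0],"fingers":1}]'
python3 - <<'E'
from h import *
goal([437,250,340],-5.5)
E
```

```text
time_s: 4.77
position: [453.1, 12.9, 316.2]
ee_rot: [[0.089, 0.996, 0.007], [0.996, -0.089, -0.001], [-0.0, 0.007, -1.0]]
wrist_force: [2.0, -0.4, -0.5]
gripper_width: 0.105
grip_force: 78.3
turn [0.007 0.    0.007] shift now [ 0.2347 -0.0369 -0.0241] shift after turn [ 0.2345 -0.0388 -0.0238] t 4.7667
```

```bash
python3 -m handwheel '[{"turn":[0,0,0],"xyz":[0.015,-0.004,-0.003],"fingers":1},{"turn":[0,0,0],"xyz":[0.03,-0.005,-0.003],"fingers":1},{"turn":[0,0,0],"xyz":[0.04,-0.005,-0.003],"fingers":1},{"turn":[0,0,0],"xyz":[0.04,-0.005,-0.003],"fingers":1},{"turn":[0,0,0],"xyz":[0.04,-0.005,-0.003],"fingers":1},{"turn":[0,0,0],"xyz":[0.04,-0.005,-0.003],"fingers":1},{"turn":[0,0,0],"xyz":[0.04,-0.005,-0.003],"fingers":1},{"turn":[0,0,0],"xyz":[0.03,-0.005,-0.003],"fingers":1},{"turn":[0,0,0],"xyz":[0.015,0,0],"fingers":1},{"turn":[0,0,0],"xyz":[0,0,0],"fingers":1}]'
python3 - <<'E'
from h import *
d=snapshot("wrist"); cv2.imwrite("pics/w2.png",d["color"][:,:,::-1])
E
```

```text
time_s: 5.6
position: [437.4, 307.9, 333.7]
ee_rot: [[0.085, 0.996, -0.002], [0.996, -0.085, -0.0], [-0.001, -0.002, -1.0]]
wrist_force: [-0.6, -0.1, -1.2]
gripper_width: 0.101
grip_force: 78.2
```

View pics/w2.png

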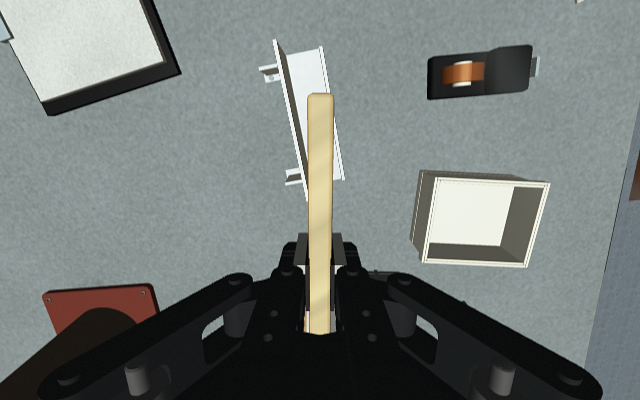

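The panel top runs from (275,40) to (306,198), and the lip's outer edge from (323,47) to (343,180).

```bash
python3 - <<'E'
from h import *
d=snapshot("wrist")
q={n:ray(d,p,z)[:2] for n,p,z in(("pa",(275,40),104),("pb",(306,198),104),("la",(323.5,47),20),("lb",(344,180),20))}
for k,v in q.items(): print(k,np.round(v,1))
for a,b in(("pa","pb"),("la","lb")):
    v=q[a]-q[b]; print(np.hypot(*v),np.degrees(np.arctan2(v[1],v[0])),(q[a]+q[b])/2)
E
```

```text
pa [397.8 461.9]
pb [414.7 269.3]
la [455.3 466.3]
lb [472.3 270. ]
193.3479977393167 95.00942716555078 [406.21848267 365.56540821]
197.10365513921408 94.94125853270982 [463.77871086 368.14131777]
```

```bash
python3 - <<'E'
from h import *
goal([413.5,365.3,255],5,18)
E
```

```text
turn [-0.315  0.029 -0.173] shift now [ 0.0581 -0.0295  0.0788] shift after turn [ 0.0622 -0.0425  0.0691] t 5.7
```

```bash
python3 -m handwheel '[{"turn":[0,0,0],"xyz":[0.0145,-0.0074,0],"fingers":1},{"turn":[0,0,0],"xyz":[0.0145,-0.0074,0],"fingers":1},{"turn":[0,0,0],"xyz":[0.0145,-0.0074,0],"fingers":1},{"turn":[0,0,0],"xyz":[0.0145,-0.0074,0],"fingers":1},{"turn":[-0.079,0.007,-0.043],"xyz":[0,0,0],"fingers":1},{"turn":[-0.079,0.007,-0.043],"xyz":[0,0,0],"fingers":1},{"turn":[-0.079,0.007,-0.043],"xyz":[0,0,0],"fingers":1},{"turn":[-0.079,0.007,-0.043],"xyz":[0,0,0],"fingers":1},{"turn":[0,0,0],"xyz":[0,0,0],"fingers":1}]'
python3 - <<'E'
from h import *
goal([413.5,365.3,255],5,18)
goal([413.5,365.3,150],5,18)
E
```

```text
time_s: 6.45
position: [412.5, 363.7, 333.8]
ee_rot: [[-0.086, 0.946, 0.311], [0.996, 0.082, 0.025], [-0.002, 0.312, -0.95]]
wrist_force: [0.3, -0.4, -1.8]
gripper_width: 0.105
grip_force: 78.6
turn [ 0.003  0.002 -0.001] shift now [ 0.0016 -0.0235  0.0752] shift after turn [ 0.0015 -0.0233  0.0753] t 6.45
turn [ 0.003  0.002 -0.001] shift now [ 0.0018 -0.0563  0.1749] shift after turn [ 0.0015 -0.0557  0.1751] t 6.45
```

```bash
python3 -m handwheel '[{"turn":[0,0,0],"xyz":[0,-0.0094,0.0292],"fingers":1},{"turn":[0,0,0],"xyz":[0,-0.0094,0.0292],"fingers":1},{"turn":[0,0,0],"xyz":[0.001,-0.0094,0.0292],"fingers":1},{"turn":[0,0,0],"xyz":[0.001,-0.0094,0.0292],"fingers":1},{"turn":[0,0,0],"xyz":[0,-0.0094,0.0292],"fingers":1},{"turn":[0,0,0],"xyz":[0,-0.0094,0.0292],"fingers":1},{"turn":[0,0,0],"xyz":[0,0,0],"fingers":1}]'
python3 - <<'E'
from h import *
goal([413.5,365.3,128],5,18)
d=snapshot("scene"); cv2.imwrite("pics/s2.png",cv2.resize(d["color"][130:250,300:480,::-1],None,fx=4,fy=4,interpolation=cv2.INTER_CUBIC))
E
```

```text
time_s: 7.03
position: [411.6, 363.1, 143.3]
ee_rot: [[-0.08, 0.951, 0.299], [0.997, 0.079, 0.017], [-0.007, 0.3, -0.954]]
wrist_force: [-1.5, -0.9, -3.3]
gripper_width: 0.102
grip_force: 78.6
turn [-0.01   0.009 -0.004] shift now [ 0.0021 -0.0026  0.0152] shift after turn [ 0.002  -0.0027  0.0152] t 7.0333
```

View pics/s2.png

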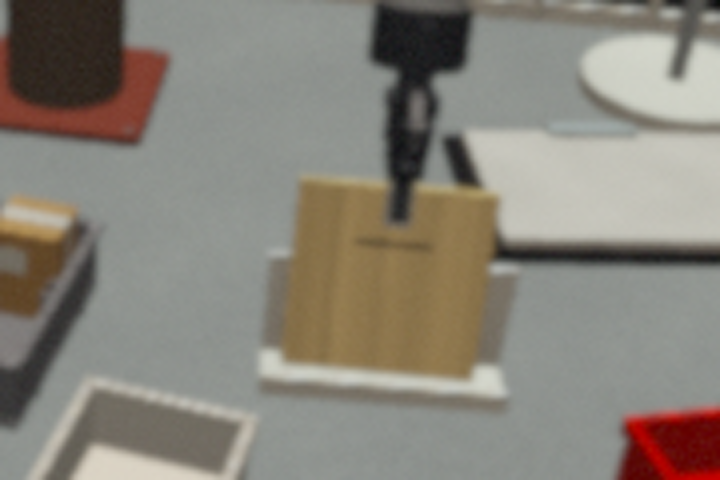

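The board hangs just inside the lip, between the lip (262–503, 390) and the panel, and is centred.

```bash
python3 -m handwheel '[{"turn":[0,0,0],"xyz":[0.001,-0.001,0.004],"fingers":1},{"turn":[0,0,0],"xyz":[0.001,-0.001,0.003],"fingers":1},{"turn":[0,0,0],"xyz":[0,0,0],"fingers":1},{"turn":[0,0,0],"xyz":[0,0,0],"fingers":1}]'
python3 - <<'E'
from h import *
goal([413.5,365.3,127.5],5,18)
E
```

```text
time_s: 7.42
position: [415.9, 370.7, 145.8]
ee_rot: [[-0.084, 0.946, 0.312], [0.996, 0.079, 0.028], [0.002, 0.314, -0.95]]
wrist_force: [0.3, -0.3, -1.5]
gripper_width: 0.103
grip_force: 78.7
turn [ 0.005 -0.001 -0.003] shift now [-0.0052 -0.0084  0.0165] shift after turn [-0.0051 -0.0084  0.0165] t 7.4167
```

```bash
python3 -m handwheel '[{"turn":[0,0,0],"xyz":[-0.003,-0.002,0.004],"fingers":1},{"turn":[0,0,0],"xyz":[-0.002,-0.002,0.004],"fingers":1},{"turn":[0,0,0],"xyz":[0,-0.002,0.004],"fingers":1},{"turn":[0,0,0],"xyz":[0,-0.001,0.002],"fingers":1},{"turn":[0,0,0],"xyz":[0,0,0],"fingers":1},{"turn":[0,0,0],"xyz":[0,0,0],"fingers":1},{"turn":[0,0,0],"xyz":[0,0,0],"fingers":1}]'
python3 - <<'E'
from h import *
goal([413.5,365.3,127.5],5,18)
E
```

```text
time_s: 8.0
position: [417.0, 367.3, 139.4]
ee_rot: [[-0.084, 0.943, 0.321], [0.996, 0.078, 0.032], [0.005, 0.322, -0.947]]
wrist_force: [-26.4, -18.1, 56.5]
gripper_width: 0.108
grip_force: 88.6
turn [ 0.014 -0.004 -0.004] shift now [-0.0018 -0.0073  0.0101] shift after turn [-0.0017 -0.0071  0.0102] t 8.0
```

```bash
python3 -m handwheel '[{"turn":[0,0,0],"xyz":[0,0.004,-0.012],"fingers":1},{"turn":[0,0,0],"xyz":[0,0,0],"fingers":1},{"turn":[0,0,0],"xyz":[0,0,0],"fingers":1},{"turn":[0,0,0],"xyz":[0,0,0],"fingers":1}]'
python3 - <<'E'
from h import *
goal([413.5,365.3,127.5],5,18)
d=snapshot("wrist"); cv2.imwrite("pics/w3.png",d["color"][:,:,::-1])
E
```

```text
time_s: 8.33
position: [412.7, 364.4, 140.3]
ee_rot: [[-0.084, 0.947, 0.31], [0.996, 0.08, 0.026], [-0.0, 0.311, -0.951]]
wrist_force: [-0.3, -0.8, -2.3]
gripper_width: 0.1
grip_force: 79.3
turn [ 0.002  0.001 -0.003] shift now [ 0.0008 -0.0031  0.0124] shift after turn [ 0.0008 -0.0031  0.0124] t 8.3333
```

View pics/w3.png

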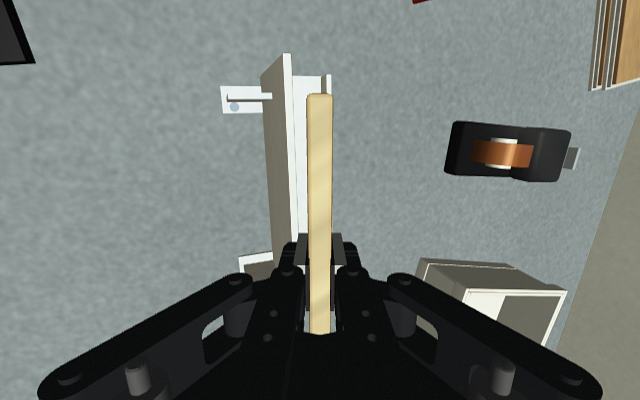

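```bash
python3 -m handwheel '[{"turn":[0,0,0],"xyz":[0.001,-0.002,-0.001],"fingers":1},{"turn":[0,0,0],"xyz":[0,-0.0015,0.004],"fingers":1},{"turn":[0,0,0],"xyz":[0,-0.001,0.004],"fingers":1},{"turn":[0,0,0],"xyz":[0,0,0],"fingers":1},{"turn":[0,0,0],"xyz":[0,0,0],"fingers":1},{"turn":[0,0,0],"xyz":[0,0,0],"fingers":1},{"turn":[0,0,0],"xyz":[0,0,0],"fingers":1}]'
python3 - <<'E'
from h import *
goal([411,365,127.5],5,18)
E
```

```text
time_s: 8.97
position: [411.1, 365.7, 133.1]
ee_rot: [[-0.084, 0.947, 0.311], [0.996, 0.08, 0.027], [0.001, 0.312, -0.95]]
wrist_force: [0.7, 0.6, -1.4]
gripper_width: 0.105
grip_force: 79.2
turn [ 0.003  0.    -0.003] shift now [-0.0007 -0.0019  0.0053] shift after turn [-0.0007 -0.0019  0.0053] t 8.9667
```

Free below the lip height, so I go on down.

```bash
python3 -m handwheel '[{"turn":[0,0,0],"xyz":[0,-0.001,0.003],"fingers":1},{"turn":[0,0,0],"xyz":[0,-0.001,0.0015],"fingers":1},{"turn":[0,0,0],"xyz":[0,0,0],"fingers":1},{"turn":[0,0,0],"xyz":[0,0,0],"fingers":1},{"turn":[0,0,0],"xyz":[0,0,0],"fingers":1}]'
```

```text
time_s: 9.38
position: [410.5, 365.6, 128.2]
ee_rot: [[-0.084, 0.947, 0.31], [0.996, 0.08, 0.027], [0.0, 0.312, -0.95]]
wrist_force: [-0.3, 1.1, -1.2]
gripper_width: 0.108
grip_force: 79.2
```

```bash
python3 -m handwheel '[{"turn":[0,0,0],"xyz":[0,-0.0005,0.0015],"fingers":1},{"turn":[0,0,0],"xyz":[0,0,0],"fingers":1},{"turn":[0,0,0],"xyz":[0,0,0],"fingers":1},{"turn":[0,0,0],"xyz":[0,0,0],"fingers":1}]'
```

```text
time_s: 9.72
position: [410.7, 365.8, 126.9]
ee_rot: [[-0.085, 0.947, 0.311], [0.996, 0.08, 0.027], [0.001, 0.312, -0.95]]
wrist_force: [1.1, 1.3, -0.2]
gripper_width: 0.107
grip_force: 79.3
```

```bash
python3 -m handwheel '[{"turn":[0,0,0],"xyz":[0,-0.0003,0.001],"fingers":0.75},{"turn":[0,0,0],"xyz":[0,0,0],"fingers":0.7},{"turn":[0,0,0],"xyz":[0,0,0],"fingers":0.6},{"turn":[0,0,0],"xyz":[0,0,0],"fingers":0.5},{"turn":[0,0,0],"xyz":[0,0,0],"fingers":0.35},{"turn":[0,0,0],"xyz":[0,0,0],"fingers":0.2},{"turn":[0,0,0],"xyz":[0,0,0],"fingers":0.2},{"turn":[0,0,0],"xyz":[0,0,0],"fingers":0.2}]'
python3 - <<'E'
from h import *
d=snapshot("wrist"); cv2.imwrite("pics/w4.png",d["color"][:,:,::-1])
E
```

```text
time_s: 10.38
position: [410.5, 365.6, 125.6]
ee_rot: [[-0.084, 0.947, 0.31], [0.996, 0.08, 0.027], [0.001, 0.312, -0.95]]
wrist_force: [0.4, -0.9, 0.8]
gripper_width: 0.401
grip_force: 0.0
```

View pics/w4.png

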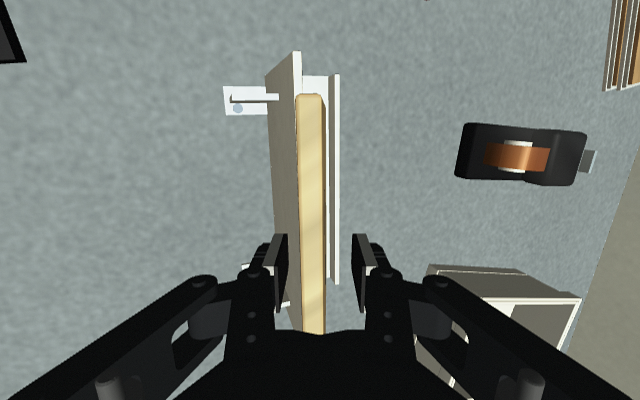

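The board rests on the panel with its foot by the lip, and both fingers are clear of it. I retract along the board.

```bash
python3 -m handwheel '[{"turn":[0,0,0],"xyz":[0,0,-0.01],"fingers":0.2},{"turn":[0,0,0],"xyz":[0,0,-0.02],"fingers":0.2},{"turn":[0,0,0],"xyz":[0,0,-0.03],"fingers":0.2},{"turn":[0,0,0],"xyz":[0,0,-0.03],"fingers":0},{"turn":[0,0,0],"xyz":[0,0,-0.03],"fingers":-1},{"turn":[0,0,0],"xyz":[0,0,0],"fingers":-1}]' 
python3 - <<'E'
from h import *
goal([402,61,200],-6)
d=snapshot("top"); c=d["color"]; hs=cv2.cvtColor(c,cv2.COLOR_RGB2HSV)
E
```

```text
time_s: 10.93
position: [374.5, 364.8, 247.7]
ee_rot: [[-0.086, 0.944, 0.318], [0.996, 0.079, 0.034], [0.007, 0.32, -0.947]]
wrist_force: [1.4, 0.7, 0.6]
gripper_width: 0.764
grip_force: 0.0
turn [ 0.324 -0.038  0.188] shift now [-0.3054 -0.0132  0.0435] shift after turn [-0.2992  0.0591  0.0477] t 10.9333
```

```bash
python3 -m handwheel '[{"turn":[0.081,-0.0095,0.047],"xyz":[0,0,0],"fingers":-1},{"turn":[0.081,-0.0095,0.047],"xyz":[0,0,0],"fingers":-1},{"turn":[0.081,-0.0095,0.047],"xyz":[0,0,0],"fingers":-1},{"turn":[0.081,-0.0095,0.047],"xyz":[0,0,0],"fingers":-1}]'
python3 -m handwheel '[{"turn":[0,0,0],"xyz":[-0.037,0.0074,0.003],"fingers":-1},{"turn":[0,0,0],"xyz":[-0.037,0.0074,0.003],"fingers":-1},{"turn":[0,0,0],"xyz":[-0.037,0.0074,0.003],"fingers":-1},{"turn":[0,0,0],"xyz":[-0.038,0.0074,0.006],"fingers":-1},{"turn":[0,0,0],"xyz":[-0.038,0.0074,0.008],"fingers":-1},{"turn":[0,0,0],"xyz":[-0.038,0.0074,0.008],"fingers":-1},{"turn":[0,0,0],"xyz":[-0.037,0.0074,0.008],"fingers":-1},{"turn":[0,0,0],"xyz":[-0.037,0.0074,0.008],"fingers":-1},{"turn":[0,0,0],"xyz":[0,0,0],"fingers":-1},{"turn":[0,0,0],"xyz":[0,0,0],"fingers":-1}]'
python3 - <<'E'
from h import *
goal([402,61,200],-6)
d=snapshot("wrist"); cv2.imwrite("pics/w5.png",d["color"][:,:,::-1])
print([np.round(proj(d,p)) for p in([402,61,100],[390,-29,100])])
E
```

```text
time_s: 11.32
position: [372.9, 362.5, 239.5]
ee_rot: [[0.108, 0.994, -0.012], [0.994, -0.108, -0.007], [-0.008, -0.012, -1.0]]
wrist_force: [0.2, -0.5, 0.3]
gripper_width: 1.001
grip_force: 0.0
time_s: 12.15
position: [399.4, 56.6, 193.5]
ee_rot: [[0.111, 0.994, -0.01], [0.994, -0.111, -0.007], [-0.008, -0.01, -1.0]]
wrist_force: [-0.6, -0.4, -0.5]
gripper_width: 1.0
grip_force: 0.0
turn [-0.01   0.008 -0.007] shift now [ 0.0046  0.002  -0.0065] shift after turn [ 0.0046  0.0021 -0.0065] t 12.15
[array([324., 194.]), array([322., 287.])]
```

View pics/w5.png

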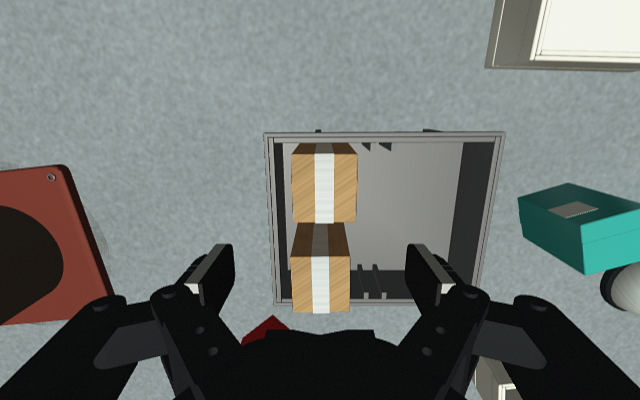

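The top face of parcel3 spans (292–357, 153–222) and that of parcel2 (291–350, 257–313). The strips above them are side faces.

```bash
python3 - <<'E'
from h import *
d=snapshot("wrist")
for n,ps in(("p3",((292,153),(357,153),(357,222),(293,223))),("p2",((293,257),(347,257),(350,313),(291,312)))):
    q=np.array([ray(d,p,100)[:2] for p in ps]); print(n,np.round(q,1).tolist(),np.round(q.mean(0),1))
E
```

```text
p3 [[379.8, 99.2], [432.3, 93.5], [428.0, 33.7], [372.4, 38.6]] [403.1  66.2]
p2 [[368.0, 5.9], [416.5, 0.9], [414.5, -59.1], [358.1, -52.2]] [389.3 -26.1]
```

```bash
python3 -m handwheel '[{"turn":[-0.01,0.008,-0.007],"xyz":[0,0,0],"fingers":-1},{"turn":[0,0,0],"xyz":[0.009,0.003,0.03],"fingers":-1},{"turn":[0,0,0],"xyz":[0,0,0.03],"fingers":-1},{"turn":[0,0,0],"xyz":[0,0,0.03],"fingers":-1},{"turn":[0,0,0],"xyz":[0,0,0.02],"fingers":-1},{"turn":[0,0,0],"xyz":[0,0,0.01],"fingers":-1},{"turn":[0,0,0],"xyz":[0,0,0],"fingers":-1},{"turn":[0,0,0],"xyz":[0,0,0],"fingers":1},{"turn":[0,0,0],"xyz":[0,0,0],"fingers":1},{"turn":[0,0,0],"xyz":[0,0,0],"fingers":1}]' 40
python3 -m handwheel '[{"turn":[0,0,0],"xyz":[0,0,0],"fingers":1},{"turn":[0,0,0],"xyz":[0,0,0],"fingers":1},{"turn":[0,0,0],"xyz":[0,0,0],"fingers":1},{"turn":[0,0,0],"xyz":[0,0,0],"fingers":1},{"turn":[0,0,0],"xyz":[0,0,0],"fingers":1}]'
```

```text
time_s: 13.08
position: [405.6, 67.4, 76.5]
ee_rot: [[0.099, 0.995, 0.005], [0.995, -0.099, -0.0], [0.0, 0.005, -1.0]]
wrist_force: [-3.0, 0.7, 7.2]
gripper_width: 0.64
grip_force: 40.7
time_s: 13.5
position: [405.6, 67.3, 76.5]
ee_rot: [[0.099, 0.995, 0.005], [0.995, -0.099, 0.0], [0.001, 0.005, -1.0]]
wrist_force: [-2.3, 0.8, 6.2]
gripper_width: 0.633
grip_force: 41.9
```

```bash
python3 -m handwheel '[{"turn":[0,0,0],"xyz":[0,0,-0.006],"fingers":1},{"turn":[0,0,0],"xyz":[0,0,-0.01],"fingers":1},{"turn":[0,0,0],"xyz":[0,0,-0.015],"fingers":1},{"turn":[0,0,0],"xyz":[0,0,-0.025],"fingers":1},{"turn":[0,0,0],"xyz":[0,0,-0.03],"fingers":1},{"turn":[0,0,0],"xyz":[0,0,-0.025],"fingers":1},{"turn":[0,0,0],"xyz":[0,0,-0.015],"fingers":1},{"turn":[0,0,0],"xyz":[0,0,0],"fingers":1}]'
python3 - <<'E'
from h import *
goal([571,-424,170],3)
E
```

```text
time_s: 14.17
position: [406.6, 67.0, 205.7]
ee_rot: [[0.099, 0.995, 0.011], [0.995, -0.099, -0.001], [0.0, 0.011, -1.0]]
wrist_force: [1.1, -0.1, -2.7]
gripper_width: 0.636
grip_force: 43.0
turn [ 0.011  0.    -0.152] shift now [-0.4723  0.2118  0.0379] shift after turn [-0.4989  0.1384  0.0357] t 14.1667
```

```bash
python3 -m handwheel '[{"turn":[0,0,0],"xyz":[-0.015,0.007,0],"fingers":1},{"turn":[0,0,0],"xyz":[-0.03,0.0135,0],"fingers":1},{"turn":[0,0,0],"xyz":[-0.035,0.0157,0],"fingers":1},{"turn":[0,0,0],"xyz":[-0.035,0.0157,0],"fingers":1},{"turn":[0,0,0],"xyz":[-0.035,0.0157,0],"fingers":1},{"turn":[0,0,0],"xyz":[-0.035,0.0157,0],"fingers":1},{"turn":[0,0,0],"xyz":[-0.035,0.0157,0],"fingers":1},{"turn":[0,0,0],"xyz":[-0.035,0.0157,0],"fingers":1},{"turn":[0,0,0],"xyz":[-0.035,0.0157,0],"fingers":1},{"turn":[0,0,0],"xyz":[-0.035,0.0157,0],"fingers":1}]'
python3 -m handwheel '[{"turn":[0,0,0],"xyz":[-0.035,0.0157,0],"fingers":1},{"turn":[0,0,0],"xyz":[-0.035,0.0157,0],"fingers":1},{"turn":[0,0,0],"xyz":[-0.035,0.0157,0],"fingers":1},{"turn":[0,0,0],"xyz":[-0.03,0.0135,0],"fingers":1},{"turn":[0,0,0],"xyz":[-0.012,0.005,0],"fingers":1},{"turn":[0.005,0,-0.076],"xyz":[0,0,0],"fingers":1},{"turn":[0.005,0,-0.076],"xyz":[0,0,0],"fingers":1},{"turn":[0,0,0],"xyz":[0,0,0],"fingers":1}]'
python3 - <<'E'
from h import *
goal([571,-424,73],3)
d=snapshot("wrist"); cv2.imwrite("pics/w6.png",d["color"][:,:,::-1])
print([np.round(proj(d,p)) for p in([633,-358,10],[636,-483,10],[411,-492,10],[405,-372,10])])
c=d["color"]
E
```

```text
time_s: 15.0
position: [516.7, -272.4, 199.7]
ee_rot: [[0.1, 0.995, 0.001], [0.995, -0.1, 0.001], [0.001, 0.001, -1.0]]
wrist_force: [0.1, 0.3, -0.4]
gripper_width: 0.639
grip_force: 42.9
time_s: 15.67
position: [567.1, -423.5, 199.1]
ee_rot: [[-0.055, 0.998, -0.01], [0.998, 0.055, 0.002], [0.002, -0.009, -1.0]]
wrist_force: [-0.2, -0.5, -2.0]
gripper_width: 0.638
grip_force: 43.1
turn [-0.009 -0.002  0.002] shift now [-0.001   0.005   0.1261] shift after turn [-0.0007  0.0038  0.1261] t 15.6667
[array([385., 122.]), array([375., 227.]), array([192., 224.]), array([180., 124.])]
```

View pics/w6.png

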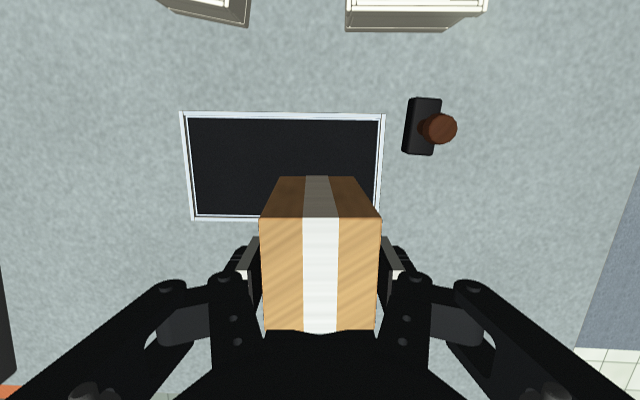

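The tray corners are at (181,112), (386,115) and (191,221), and the stamp is at (428,126).

```bash
python3 - <<'E'
from h import *
d=snapshot("wrist"); print([np.round(ray(d,p,10)) for p in((181,112),(386,115),(191,221))])
E
```

```text
[array([ 408., -359.,   10.]), array([ 634., -350.,   10.]), array([ 410., -487.,   10.])]
```

```bash
python3 -m handwheel '[{"turn":[-0.005,0,0],"xyz":[0.002,0.002,0.02],"fingers":1},{"turn":[0,0,0],"xyz":[0.001,0.001,0.03],"fingers":1},{"turn":[0,0,0],"xyz":[0,0,0.03],"fingers":1},{"turn":[0,0,0],"xyz":[0,0,0.02],"fingers":1},{"turn":[0,0,0],"xyz":[0,0,0.015],"fingers":1},{"turn":[0,0,0],"xyz":[0,0,0.005],"fingers":1},{"turn":[0,0,0],"xyz":[0,0,0],"fingers":1},{"turn":[0,0,0],"xyz":[0,0,0],"fingers":1},{"turn":[0,0,0],"xyz":[0,0,0],"fingers":1}]'
```

```text
time_s: 16.52
position: [571.4, -421.4, 83.5]
ee_rot: [[-0.052, 0.999, 0.0], [0.999, 0.052, -0.002], [-0.002, 0.0, -1.0]]
wrist_force: [-0.2, 0.8, -2.0]
gripper_width: 0.636
grip_force: 43.1
```

```bash
python3 -m handwheel '[{"turn":[0,0,0],"xyz":[0,0,0.006],"fingers":1},{"turn":[0,0,0],"xyz":[0,0,0.004],"fingers":1},{"turn":[0,0,0],"xyz":[0,0,0.001],"fingers":1},{"turn":[0,0,0],"xyz":[0,0,0],"fingers":1},{"turn":[0,0,0],"xyz":[0,0,0],"fingers":1},{"turn":[0,0,0],"xyz":[0,0,0],"fingers":1}]'
```

```text
time_s: 17.02
position: [570.5, -420.7, 70.8]
ee_rot: [[-0.053, 0.999, -0.002], [0.999, 0.053, -0.001], [-0.0, -0.002, -1.0]]
wrist_force: [-1.1, -0.1, 3.5]
gripper_width: 0.634
grip_force: 43.5
```

```bash
python3 -m handwheel '[{"turn":[0,0,0],"xyz":[0,0,0],"fingers":-0.4},{"turn":[0,0,0],"xyz":[0,0,0],"fingers":-1},{"turn":[0,0,0],"xyz":[0,0,0],"fingers":-1},{"turn":[0,0,0],"xyz":[0,0,0],"fingers":-1},{"turn":[0,0,0],"xyz":[0,0,-0.01],"fingers":-1},{"turn":[0,0,0],"xyz":[0,0,-0.02],"fingers":-1},{"turn":[0,0,0],"xyz":[0,0,-0.03],"fingers":-1},{"turn":[0,0,0],"xyz":[0,0,-0.03],"fingers":-1},{"turn":[0,0,0],"xyz":[0,0,-0.03],"fingers":-1},{"turn":[0,0,0],"xyz":[0,0,0],"fingers":-1}]'
python3 - <<'E'
from h import *
goal([389.5,-26.5,170],-6)
E
```

```text
time_s: 17.85
position: [573.6, -423.1, 200.0]
ee_rot: [[-0.053, 0.999, 0.007], [0.999, 0.053, -0.009], [-0.009, 0.007, -1.0]]
wrist_force: [0.2, -0.6, 2.3]
gripper_width: 1.002
grip_force: 0.0
turn [0.008 0.009 0.158] shift now [ 0.406  -0.1631  0.0252] shift after turn [ 0.3752 -0.2245  0.03  ] t 17.85
```

```bash
python3 -m handwheel '[{"turn":[0,0,0],"xyz":[0.036,-0.0146,0],"fingers":-1},{"turn":[0,0,0],"xyz":[0.037,-0.0148,0],"fingers":-1},{"turn":[0,0,0],"xyz":[0.037,-0.0148,0],"fingers":-1},{"turn":[0,0,0],"xyz":[0.037,-0.0148,0],"fingers":-1},{"turn":[0,0,0],"xyz":[0.037,-0.0148,0],"fingers":-1},{"turn":[0,0,0],"xyz":[0.037,-0.0148,0],"fingers":-1},{"turn":[0,0,0],"xyz":[0.037,-0.0148,0.002],"fingers":-1},{"turn":[0,0,0],"xyz":[0.037,-0.0148,0.002],"fingers":-1},{"turn":[0,0,0],"xyz":[0.037,-0.0148,0.002],"fingers":-1},{"turn":[0,0,0],"xyz":[0.037,-0.0148,0.002],"fingers":-1}]'
python3 -m handwheel '[{"turn":[0,0,0],"xyz":[0.037,-0.0148,0.002],"fingers":-1},{"turn":[0.004,0.004,0.079],"xyz":[0,0,0],"fingers":-1},{"turn":[0.004,0.004,0.079],"xyz":[0,0,0],"fingers":-1},{"turn":[0,0,0],"xyz":[0,0,0.01],"fingers":-1},{"turn":[0,0,0],"xyz":[0,0,0],"fingers":-1},{"turn":[0,0,0],"xyz":[0,0,0],"fingers":-1}]'
python3 - <<'E'
from h import *
goal([389.5,-26.5,73],-6)
E
```

```text
time_s: 18.68
position: [402.5, -58.3, 183.1]
ee_rot: [[-0.052, 0.999, -0.001], [0.999, 0.052, -0.0], [-0.0, -0.001, -1.0]]
wrist_force: [0.8, 0.4, -0.1]
gripper_width: 0.997
grip_force: 0.0
time_s: 19.18
position: [386.1, -23.5, 170.0]
ee_rot: [[0.103, 0.995, -0.011], [0.995, -0.103, 0.009], [0.007, -0.012, -1.0]]
wrist_force: [0.2, -0.3, -0.0]
gripper_width: 0.996
grip_force: 0.0
turn [-0.012 -0.007  0.001] shift now [-0.0033  0.0049  0.0969] shift after turn [-0.0026  0.0037  0.097 ] t 19.1833
```

```bash
python3 -m handwheel '[{"turn":[-0.01,-0.006,0],"xyz":[0,0,0],"fingers":-1},{"turn":[0,0,0],"xyz":[-0.0026,0.0037,0.03],"fingers":-1},{"turn":[0,0,0],"xyz":[0,0,0.03],"fingers":-1},{"turn":[0,0,0],"xyz":[0,0,0.02],"fingers":-1},{"turn":[0,0,0],"xyz":[0,0,0.013],"fingers":-1},{"turn":[0,0,0],"xyz":[0,0,0],"fingers":-1},{"turn":[0,0,0],"xyz":[0,0,0],"fingers":-1},{"turn":[0,0,0],"xyz":[0,0,0],"fingers":1},{"turn":[0,0,0],"xyz":[0,0,0],"fingers":1},{"turn":[0,0,0],"xyz":[0,0,0],"fingers":1}]' 40
python3 -m handwheel '[{"turn":[0,0,0],"xyz":[0,0,0],"fingers":1},{"turn":[0,0,0],"xyz":[0,0,0],"fingers":1},{"turn":[0,0,0],"xyz":[0,0,0],"fingers":1},{"turn":[0,0,0],"xyz":[0,0,0],"fingers":1},{"turn":[0,0,0],"xyz":[0,0,0],"fingers":1}]'
```

```text
time_s: 20.02
position: [390.9, -26.6, 79.1]
ee_rot: [[0.105, 0.994, 0.001], [0.994, -0.105, 0.001], [0.001, 0.001, -1.0]]
wrist_force: [-2.2, 1.0, 7.6]
gripper_width: 0.635
grip_force: 40.6
time_s: 20.43
position: [390.9, -26.5, 79.2]
ee_rot: [[0.105, 0.994, 0.001], [0.994, -0.105, 0.001], [0.001, 0.001, -1.0]]
wrist_force: [-2.6, -0.2, 5.2]
gripper_width: 0.635
grip_force: 42.0
```

```bash
python3 -m handwheel '[{"turn":[0,0,0],"xyz":[0,0,-0.006],"fingers":1},{"turn":[0,0,0],"xyz":[0,0,-0.01],"fingers":1},{"turn":[0,0,0],"xyz":[0,0,-0.015],"fingers":1},{"turn":[0,0,0],"xyz":[0,0,-0.025],"fingers":1},{"turn":[0,0,0],"xyz":[0,0,-0.03],"fingers":1},{"turn":[0,0,0],"xyz":[0,0,-0.025],"fingers":1},{"turn":[0,0,0],"xyz":[0,0,-0.015],"fingers":1},{"turn":[0,0,0],"xyz":[0,0,0],"fingers":1},{"turn":[0,0,0],"xyz":[0,0,0],"fingers":1}]'
python3 - <<'E'
from h import *
goal([470,-423,200],2)
E
```

```text
time_s: 21.18
position: [390.6, -26.6, 204.8]
ee_rot: [[0.105, 0.994, 0.002], [0.994, -0.105, 0.001], [0.001, 0.002, -1.0]]
wrist_force: [-0.6, 0.6, -1.4]
gripper_width: 0.632
grip_force: 43.0
turn [ 0.002 -0.001 -0.14 ] shift now [-0.3859  0.1205  0.0047] shift after turn [-0.399   0.0655  0.0048] t 21.1833
```

```bash
python3 -m handwheel '[{"turn":[0,0,0],"xyz":[-0.015,0.005,0],"fingers":1},{"turn":[0,0,0],"xyz":[-0.03,0.0095,0],"fingers":1},{"turn":[0,0,0],"xyz":[-0.036,0.0112,0],"fingers":1},{"turn":[0,0,0],"xyz":[-0.036,0.0112,0],"fingers":1},{"turn":[0,0,0],"xyz":[-0.036,0.0112,0],"fingers":1},{"turn":[0,0,0],"xyz":[-0.036,0.0112,0],"fingers":1},{"turn":[0,0,0],"xyz":[-0.036,0.0112,0],"fingers":1},{"turn":[0,0,0],"xyz":[-0.036,0.0112,0],"fingers":1},{"turn":[0,0,0],"xyz":[-0.036,0.0112,0],"fingers":1},{"turn":[0,0,0],"xyz":[-0.036,0.0112,0],"fingers":1}]'
python3 -m handwheel '[{"turn":[0,0,0],"xyz":[-0.03,0.0095,0],"fingers":1},{"turn":[0,0,0],"xyz":[-0.022,0.007,0],"fingers":1},{"turn":[0,0,-0.07],"xyz":[0,0,0],"fingers":1},{"turn":[0,0,-0.07],"xyz":[0,0,0],"fingers":1},{"turn":[0,0,0],"xyz":[0,0,0.02],"fingers":1},{"turn":[0,0,0],"xyz":[0,0,0.03],"fingers":1},{"turn":[0,0,0],"xyz":[0,0,0.03],"fingers":1},{"turn":[0,0,0],"xyz":[0,0,0.02],"fingers":1},{"turn":[0,0,0],"xyz":[0,0,0],"fingers":1},{"turn":[0,0,0],"xyz":[0,0,0],"fingers":1}]'
python3 - <<'E'
from h import *
goal([470,-423,74],2)
E
```

```text
time_s: 22.02
position: [457.6, -369.5, 200.5]
ee_rot: [[0.105, 0.994, -0.004], [0.994, -0.105, 0.004], [0.004, -0.004, -1.0]]
wrist_force: [0.4, -0.2, -0.7]
gripper_width: 0.634
grip_force: 43.0
time_s: 22.85
position: [467.8, -420.0, 99.9]
ee_rot: [[-0.035, 0.999, -0.005], [0.999, 0.035, 0.006], [0.006, -0.005, -1.0]]
wrist_force: [-0.2, -0.9, -0.7]
gripper_width: 0.634
grip_force: 43.1
turn [-0.005 -0.006 -0.   ] shift now [-0.0032  0.0022  0.0259] shift after turn [-0.0031  0.0021  0.0259] t 22.85
```

```bash
python3 -m handwheel '[{"turn":[-0.003,-0.004,0],"xyz":[0,0.001,0.01],"fingers":1},{"turn":[0,0,0],"xyz":[0,0,0.008],"fingers":1},{"turn":[0,0,0],"xyz":[0,0,0.005],"fingers":1},{"turn":[0,0,0],"xyz":[0,0,0.003],"fingers":1},{"turn":[0,0,0],"xyz":[0,0,0],"fingers":1},{"turn":[0,0,0],"xyz":[0,0,0],"fingers":1},{"turn":[0,0,0],"xyz":[0,0,0],"fingers":1}]'
```

```text
time_s: 23.43
position: [470.7, -422.1, 77.6]
ee_rot: [[-0.035, 0.999, 0.003], [0.999, 0.035, -0.003], [-0.003, 0.003, -1.0]]
wrist_force: [0.5, -0.0, -1.4]
gripper_width: 0.633
grip_force: 43.1
```

```bash
python3 -m handwheel '[{"turn":[0,0,0],"xyz":[0,0,0.003],"fingers":1},{"turn":[0,0,0],"xyz":[0,0,0.0015],"fingers":1},{"turn":[0,0,0],"xyz":[0,0,0],"fingers":1},{"turn":[0,0,0],"xyz":[0,0,0],"fingers":1},{"turn":[0,0,0],"xyz":[0,0,0],"fingers":1}]'
```

```text
time_s: 23.85
position: [470.8, -422.4, 73.3]
ee_rot: [[-0.035, 0.999, 0.003], [0.999, 0.035, -0.004], [-0.004, 0.003, -1.0]]
wrist_force: [-0.7, -0.2, 3.3]
gripper_width: 0.633
grip_force: 43.6
```

```bash
python3 -m handwheel '[{"turn":[0,0,0],"xyz":[0,0,0],"fingers":-0.4},{"turn":[0,0,0],"xyz":[0,0,0],"fingers":-1},{"turn":[0,0,0],"xyz":[0,0,0],"fingers":-1},{"turn":[0,0,0],"xyz":[0,0,0],"fingers":-1},{"turn":[0,0,0],"xyz":[0,0,-0.01],"fingers":-1},{"turn":[0,0,0],"xyz":[0,0,-0.02],"fingers":-1},{"turn":[0,0,0],"xyz":[0,0,-0.03],"fingers":-1},{"turn":[0,0,0],"xyz":[0,0,-0.03],"fingers":-1},{"turn":[0,0,0],"xyz":[0,0,-0.03],"fingers":-1},{"turn":[0,0,0],"xyz":[0,0,0],"fingers":-1}]'
python3 - <<'E'
from h import *
goal([592,210,200],-7)
d=snapshot("scene"); cv2.imwrite("pics/s3.png",d["color"][:,:,::-1])
d=snapshot("top"); c=d["color"]; wm=cv2.morphologyEx((c.min(2)>135).astype(np.uint8),cv2.MORPH_CLOSE,np.ones((3,3)))
print(box(d,wm,(245,130,315,205),80))
E
```

```text
time_s: 24.68
position: [473.0, -424.5, 201.5]
ee_rot: [[-0.035, 0.999, 0.01], [0.999, 0.035, -0.012], [-0.012, 0.01, -1.0]]
wrist_force: [0.1, -1.0, 0.4]
gripper_width: 1.0
grip_force: 0.0
turn [0.011 0.011 0.157] shift now [ 0.63    0.1411 -0.0048] shift after turn [0.6443 0.0408 0.0015] t 24.6833
[669.6 199.7 166.8 135.6  -7.8]
```

View pics/s3.png

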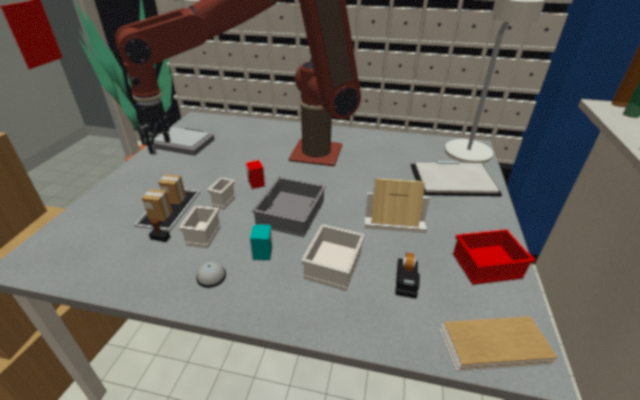

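Both parcels stand on the tray at (157,207) and (172,190), and the divider leans on the ledge at (398,203). The tote is empty at (290,205). Next is bin1.

```bash
python3 -m handwheel '[{"turn":[0,0,0],"xyz":[0.039,0.0088,0],"fingers":-1},{"turn":[0,0,0],"xyz":[0.039,0.0088,0],"fingers":-1},{"turn":[0,0,0],"xyz":[0.039,0.0088,0],"fingers":-1},{"turn":[0,0,0],"xyz":[0.039,0.0088,0],"fingers":-1},{"turn":[0,0,0],"xyz":[0.039,0.0088,0],"fingers":-1},{"turn":[0,0,0],"xyz":[0.039,0.0088,0],"fingers":-1},{"turn":[0,0,0],"xyz":[0.039,0.0088,0],"fingers":-1},{"turn":[0,0,0],"xyz":[0.039,0.0088,0],"fingers":-1},{"turn":[0,0,0],"xyz":[0.039,0.0088,0],"fingers":-1},{"turn":[0,0,0],"xyz":[0.039,0.0088,0],"fingers":-1}]'
python3 -m handwheel '[{"turn":[0,0,0],"xyz":[0.039,0.0088,0],"fingers":-0.5},{"turn":[0,0,0],"xyz":[0.039,0.0088,0],"fingers":0},{"turn":[0,0,0],"xyz":[0.039,0.0088,0],"fingers":0},{"turn":[0,0,0],"xyz":[0.039,0.0088,0],"fingers":0},{"turn":[0,0,0],"xyz":[0.039,0.0088,0],"fingers":0},{"turn":[0,0,0],"xyz":[0.039,0.0088,0],"fingers":0},{"turn":[0.005,0.005,0.08],"xyz":[0,0,0],"fingers":0},{"turn":[0.005,0.005,0.08],"xyz":[0,0,0],"fingers":0},{"turn":[0,0,0],"xyz":[0,0,0],"fingers":0},{"turn":[0,0,0],"xyz":[0,0,0],"fingers":0}]'
python3 - <<'E'
from h import *
goal([592,210,110],-7.7)
d=snapshot("wrist"); c=d["color"]
cv2.imwrite("pics/w7.png",c[:,:,::-1]); print([np.round(proj(d,p)) for p in([592,210,80],[669.5,200,80])])
E
```

```text
time_s: 25.62
position: [543.5, -26.6, 190.3]
ee_rot: [[-0.035, 0.999, -0.0], [0.999, 0.035, -0.002], [-0.002, -0.0, -1.0]]
wrist_force: [0.7, -1.5, 0.2]
gripper_width: 0.995
grip_force: 0.0
time_s: 26.45
position: [588.4, 206.8, 189.7]
ee_rot: [[0.123, 0.992, -0.01], [0.992, -0.123, 0.007], [0.006, -0.011, -1.0]]
wrist_force: [-0.9, -0.1, -0.3]
gripper_width: 0.5
grip_force: 0.0
turn [-0.011 -0.006  0.012] shift now [0.0031 0.0041 0.0797] shift after turn [0.0036 0.0032 0.0797] t 26.45
[array([326., 191.]), array([413., 192.])]
```

View pics/w7.png

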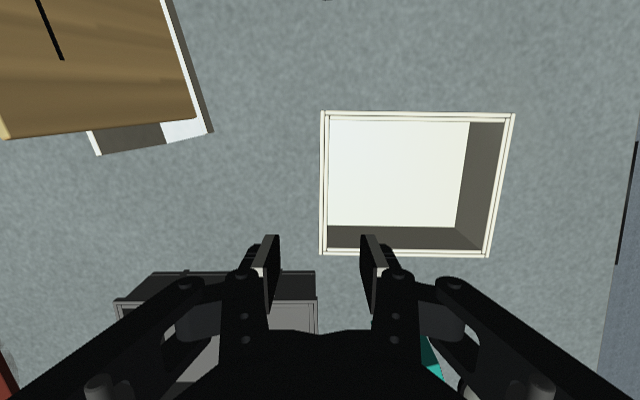

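The near wall's rim is centred at column 325, rows 112–255, and the far wall runs from (515,114) to (490,257).

```bash
python3 - <<'E'
from h import *
d=snapshot("wrist"); q=[ray(d,p,80)[:2] for p in((320,111),(515,114),(490,257),(320,255))]
q=np.array(q); print(np.round(q,1),q.mean(0),np.round((q[0]+q[3])/2,1))
v=q[1]-q[0]; print(np.degrees(np.arctan2(v[1],v[0])))
goal([592,206,62],-7.7)
E
```

```text
[[595.8 279.3]
 [756.8 256.9]
 [740.8 126.5]
 [579.6 147.6]] [668.26140317 202.57756538] [587.7 213.4]
-7.904650661365146
turn [-0.01  -0.006  0.011] shift now [-0.0009  0.0045  0.1284] shift after turn [-0.      0.0033  0.1284] t 26.55
```

```bash
python3 -m handwheel '[{"turn":[-0.01,-0.006,0.011],"xyz":[0,0,0],"fingers":0},{"turn":[0,0,0],"xyz":[0.006,0.0025,0.03],"fingers":0},{"turn":[0,0,0],"xyz":[0,0,0.03],"fingers":0},{"turn":[0,0,0],"xyz":[0,0,0.03],"fingers":0},{"turn":[0,0,0],"xyz":[0,0,0.025],"fingers":0},{"turn":[0,0,0],"xyz":[0,0,0.015],"fingers":0},{"turn":[0,0,0],"xyz":[0,0,0.005],"fingers":0},{"turn":[0,0,0],"xyz":[0,0,0],"fingers":0},{"turn":[0,0,0],"xyz":[0,0,0],"fingers":0},{"turn":[0,0,0],"xyz":[0,0,0],"fingers":0}]' 100
```

```text
time_s: 27.38
position: [594.2, 212.8, 58.2]
ee_rot: [[0.136, 0.991, 0.005], [0.991, -0.136, 0.001], [0.002, 0.005, -1.0]]
wrist_force: [-0.3, 1.1, 0.4]
gripper_width: 0.5
grip_force: 0.0
```

```bash
python3 -m handwheel '[{"turn":[-0.004,0,0],"xyz":[0,-0.0025,0.003],"fingers":0},{"turn":[0,0,0],"xyz":[0,0,0],"fingers":0},{"turn":[0,0,0],"xyz":[0,0,0],"fingers":0.6},{"turn":[0,0,0],"xyz":[0,0,0],"fingers":1},{"turn":[0,0,0],"xyz":[0,0,0],"fingers":1},{"turn":[0,0,0],"xyz":[0,0,0],"fingers":1},{"turn":[0,0,0],"xyz":[0,0,0],"fingers":1},{"turn":[0,0,0],"xyz":[0,0,0],"fingers":1}]' 100
python3 -m handwheel '[{"turn":[0,0,0],"xyz":[0,0,-0.005],"fingers":1},{"turn":[0,0,0],"xyz":[0,0,-0.005],"fingers":1},{"turn":[0,0,0],"xyz":[0,0,-0.01],"fingers":1},{"turn":[0,0,0],"xyz":[0,0,-0.02],"fingers":1},{"turn":[0,0,0],"xyz":[0,0,-0.03],"fingers":1},{"turn":[0,0,0],"xyz":[0,0,-0.03],"fingers":1},{"turn":[0,0,0],"xyz":[0,0,-0.03],"fingers":1},{"turn":[0,0,0],"xyz":[0,0,-0.01],"fingers":1},{"turn":[0,0,0],"xyz":[0,0,0],"fingers":1},{"turn":[0,0,0],"xyz":[0,0,0],"fingers":1}]'
python3 - <<'E'
from h import *
d=snapshot("top"); c=d["color"]; wm=cv2.morphologyEx((c.min(2)>135).astype(np.uint8),cv2.MORPH_CLOSE,np.ones((3,3)))
for n,r in(("bin3",(395,155,432,208)),("bin4",(402,220,436,262))): print(n,box(d,wm,r,80))
g=cv2.cvtColor(snapshot("wrist")["color"],cv2.COLOR_RGB2BGR); cv2.imwrite("pics/w8.png",g)
h=np.radians(-5.5); e=np.array([np.cos(h),np.sin(h)]); P=np.array([453.3,13.6])+(10-78)*e; print(P); goal([*P,195],-5.5)
E
```

```text
time_s: 28.05
position: [590.8, 213.1, 53.8]
ee_rot: [[0.136, 0.991, 0.007], [0.991, -0.136, 0.0], [0.001, 0.007, -1.0]]
wrist_force: [-0.0, -0.4, 4.6]
gripper_width: 0.073
grip_force: 98.7
time_s: 28.88
position: [589.3, 213.0, 192.9]
ee_rot: [[0.136, 0.991, 0.006], [0.991, -0.136, 0.0], [0.001, 0.006, -1.0]]
wrist_force: [-0.2, -0.3, -2.9]
gripper_width: 0.069
grip_force: 97.9
bin3 [ 634.  -234.   112.7   85.2    1.3]
bin4 [ 446.1 -247.7   87.5   55.6   -7.1]
[385.61305851  20.11751117]
turn [ 0.001  0.001 -0.04 ] shift now [-0.2182 -0.1742 -0.0048] shift after turn [-0.211  -0.1829 -0.0047] t 28.9833
```

```bash
python3 - <<'E'
from h import *
d=snapshot("wrist"); s=bot.read_state(); T=np.eye(4); T[:3,:3]=s['ee_rot']; T[:3,3]=s['position']; X=np.linalg.inv(T)@d["cam_to_world"]
R5=np.array([[0.111,0.994,-0.01],[0.994,-0.111,-0.007],[-0.008,-0.01,-1]]); T5=np.eye(4); T5[:3,:3]=R5; T5[:3,3]=[399.4,56.6,193.5]
d5={"intrinsics":d["intrinsics"],"cam_to_world":T5@X}
q=np.array([ray(d5,p,70)[:2] for p in((264,132),(506,132),(478,306),(274,304))]); print(np.round(q),q.mean(0))
ds=snapshot("scene"); q=np.array([ray(ds,p,70)[:2] for p in((255,209),(273,181),(325,183),(303,229))]); print(np.round(q),q.mean(0))
E
```

```text
[[354. 116.]
 [568.  92.]
 [552. -89.]
 [335. -65.]] [452.04864265  13.3030711 ]
[[545. -81.]
 [372. -76.]
 [343. 109.]
 [606.  95.]] [466.37189364  11.67087328]
```

```bash
python3 -m handwheel '[{"turn":[0,0,0],"xyz":[-0.012,-0.01,0],"fingers":1},{"turn":[0,0,0],"xyz":[-0.02,-0.016,0],"fingers":1},{"turn":[0,0,0],"xyz":[-0.03,-0.024,0],"fingers":1},{"turn":[0,0,0],"xyz":[-0.03,-0.024,0],"fingers":1},{"turn":[0,0,0],"xyz":[-0.03,-0.024,0],"fingers":1},{"turn":[0,0,0],"xyz":[-0.03,-0.024,0],"fingers":1},{"turn":[0,0,0],"xyz":[-0.03,-0.024,0],"fingers":1},{"turn":[0,0,0],"xyz":[-0.022,-0.017,0],"fingers":1},{"turn":[0,0,0],"xyz":[-0.012,-0.01,0],"fingers":1},{"turn":[0,0,-0.035],"xyz":[-0.002,-0.001,0],"fingers":1}]'
python3 -m handwheel '[{"turn":[0,0,0],"xyz":[0,0,0.02],"fingers":1},{"turn":[0,0,0],"xyz":[0,0,0.025],"fingers":1},{"turn":[0,0,0],"xyz":[0,0,0.01],"fingers":1},{"turn":[0,0,0],"xyz":[0,0,0],"fingers":1},{"turn":[0,0,0],"xyz":[0,0,0],"fingers":1},{"turn":[0,0,0],"xyz":[0,0,0],"fingers":1}]'
python3 - <<'E'
from h import *
goal([385.6,20.5,64],-6)
d=snapshot("scene"); cv2.imwrite("pics/s4.png",cv2.resize(d["color"][120:280,200:380,::-1],None,fx=4,fy=3.7,interpolation=cv2.INTER_CUBIC))
E
```

```text
time_s: 29.92
position: [384.8, 19.2, 190.4]
ee_rot: [[0.103, 0.995, 0.003], [0.995, -0.103, -0.0], [-0.0, 0.003, -1.0]]
wrist_force: [-0.2, 0.2, -2.9]
gripper_width: 0.073
grip_force: 98.0
time_s: 30.42
position: [388.3, 20.7, 137.7]
ee_rot: [[0.101, 0.995, 0.006], [0.995, -0.101, 0.0], [0.001, 0.006, -1.0]]
wrist_force: [-0.3, -0.1, -1.8]
gripper_width: 0.068
grip_force: 98.0
turn [ 0.006 -0.001  0.004] shift now [-0.0005 -0.0032  0.0737] shift after turn [-0.0005 -0.0027  0.0737] t 30.4167
```

```bash
python3 -m handwheel '[{"turn":[0.004,0,0],"xyz":[0,-0.003,0.008],"fingers":1},{"turn":[0,0,0],"xyz":[0,0,0.008],"fingers":1},{"turn":[0,0,0],"xyz":[0,0,0.008],"fingers":1},{"turn":[0,0,0],"xyz":[0,0,0.008],"fingers":1},{"turn":[0,0,0],"xyz":[0,0,0],"fingers":1},{"turn":[0,0,0],"xyz":[0,0,0],"fingers":1}]'
```

```text
time_s: 30.97
position: [384.1, 21.1, 104.1]
ee_rot: [[0.101, 0.995, -0.0], [0.995, -0.101, 0.001], [0.001, -0.0, -1.0]]
wrist_force: [-0.5, 0.2, -2.3]
gripper_width: 0.07
grip_force: 98.0
```

```bash
python3 -m handwheel '[{"turn":[0,0,0],"xyz":[0,0,0.008],"fingers":1},{"turn":[0,0,0],"xyz":[0,0,0.008],"fingers":1},{"turn":[0,0,0],"xyz":[0,0,0.008],"fingers":1},{"turn":[0,0,0],"xyz":[0,0,0.004],"fingers":1},{"turn":[0,0,0],"xyz":[0,0,0],"fingers":1},{"turn":[0,0,0],"xyz":[0,0,0],"fingers":1}]'
```

```text
time_s: 31.47
position: [384.6, 21.0, 76.6]
ee_rot: [[0.101, 0.995, 0.001], [0.995, -0.101, 0.001], [0.001, 0.001, -1.0]]
wrist_force: [1.3, -0.0, -2.4]
gripper_width: 0.068
grip_force: 98.0
```

```bash
python3 -m handwheel '[{"turn":[0,0,0],"xyz":[0,0,0.005],"fingers":1},{"turn":[0,0,0],"xyz":[0,0,0.004],"fingers":1},{"turn":[0,0,0],"xyz":[0,0,0.002],"fingers":1},{"turn":[0,0,0],"xyz":[0,0,0],"fingers":1},{"turn":[0,0,0],"xyz":[0,0,0],"fingers":1},{"turn":[0,0,0],"xyz":[0,0,0],"fingers":1}]'
```

```text
time_s: 31.97
position: [385.1, 21.0, 66.1]
ee_rot: [[0.101, 0.995, 0.002], [0.995, -0.101, 0.0], [0.001, 0.002, -1.0]]
wrist_force: [-0.6, 0.5, -2.0]
gripper_width: 0.071
grip_force: 98.1
```

```bash
python3 -m handwheel '[{"turn":[0,0,0],"xyz":[0,0,0.002],"fingers":1},{"turn":[0,0,0],"xyz":[0,0,0],"fingers":1},{"turn":[0,0,0],"xyz":[0,0,0],"fingers":0.6},{"turn":[0,0,0],"xyz":[0,0,0],"fingers":0.6},{"turn":[0,0,0],"xyz":[0,0,0],"fingers":0.6},{"turn":[0,0,0],"xyz":[0,0,0],"fingers":0.6},{"turn":[0,0,0],"xyz":[0,0,-0.01],"fingers":0.6},{"turn":[0,0,0],"xyz":[0,0,-0.02],"fingers":0.6},{"turn":[0,0,0],"xyz":[0,0,-0.04],"fingers":0.3},{"turn":[0,0,0],"xyz":[0,0,-0.04],"fingers":0}]'
python3 -m handwheel '[{"turn":[0,0,0],"xyz":[0,0,-0.03],"fingers":0},{"turn":[0,0,0],"xyz":[0,0,0],"fingers":0},{"turn":[0,0,0],"xyz":[0,0,0],"fingers":0}]'
python3 - <<'E'
from h import *
d=snapshot("wrist"); c=d["color"]; cv2.imwrite("pics/w9.png",c[:,:,::-1])
wm=(c.min(2)>150).astype(np.uint8)
n,l,st,ce=cv2.connectedComponentsWithStats(wm)
for i in range(1,n):
    if st[i,4]>800: print(st[i],np.round(ce[i]))
goal([578,-234,190],2)
E
```

```text
time_s: 32.8
position: [383.2, 21.2, 174.1]
ee_rot: [[0.101, 0.995, -0.002], [0.995, -0.101, 0.001], [0.001, -0.002, -1.0]]
wrist_force: [1.6, -0.7, -0.3]
gripper_width: 0.471
grip_force: 0.0
time_s: 33.05
position: [386.3, 20.7, 206.3]
ee_rot: [[0.101, 0.995, 0.007], [0.995, -0.101, -0.0], [0.0, 0.007, -1.0]]
wrist_force: [0.4, -0.0, -0.6]
gripper_width: 0.501
grip_force: 0.0
[  312   117   188   140 17591] [390. 176.]
turn [ 0.003 -0.    -0.136] shift now [-0.234   0.2177  0.0149] shift after turn [-0.2614  0.1839  0.0143] t 33.1
```

```bash
python3 - <<'E'
from h import *
d=snapshot("wrist"); c=d["color"]; wm=(c.min(2)>150).astype(np.uint8); print(box(d,wm,(250,80,560,300),90))
E
python3 -m handwheel '[{"turn":[0,0,0],"xyz":[-0.026,0.0242,0],"fingers":0},{"turn":[0,0,0],"xyz":[-0.026,0.0242,0],"fingers":0},{"turn":[0,0,0],"xyz":[-0.026,0.0242,0],"fingers":0},{"turn":[0,0,0],"xyz":[-0.026,0.0242,0],"fingers":0},{"turn":[0,0,0],"xyz":[-0.026,0.0242,0],"fingers":0},{"turn":[0,0,0],"xyz":[-0.026,0.0242,0],"fingers":0},{"turn":[0,0,0],"xyz":[-0.026,0.0242,0],"fingers":0},{"turn":[0,0,0],"xyz":[-0.026,0.0242,0],"fingers":0},{"turn":[0,0,0],"xyz":[-0.026,0.0242,0],"fingers":0},{"turn":[0,0,-0.068],"xyz":[0,0,0],"fingers":0}]'
python3 -m handwheel '[{"turn":[0,0,-0.068],"xyz":[0,0,0],"fingers":0},{"turn":[0,0,0],"xyz":[0,0,0],"fingers":0},{"turn":[0,0,0],"xyz":[0,0,0],"fingers":0}]'
python3 - <<'E'
from h import *
d=snapshot("wrist"); c=d["color"]; wm=(c.min(2)>150).astype(np.uint8)
n,l,st,ce=cv2.connectedComponentsWithStats(wm)
for i in range(1,n):
    if st[i,4]>500: print(st[i],np.round(ce[i]))
print(proj(d,[634,-234,80]))
g=proj(d,[634,-234,80]).astype(int); print(box(d,wm,(max(g[0]-100,0),max(g[1]-90,0),g[0]+110,g[1]+80),80))
goal([581,-235.5,56],2)
cv2.imwrite("pics/w10.png",c[:,:,::-1])
E
```

```text
[460.5  14.6 162.3 132.5  -5.8]
time_s: 33.98
position: [578.6, -238.2, 199.5]
ee_rot: [[0.037, 0.999, -0.002], [0.999, -0.037, 0.001], [0.001, -0.002, -1.0]]
wrist_force: [-1.5, 0.5, -1.3]
gripper_width: 0.499
grip_force: 0.0
time_s: 34.23
position: [576.7, -233.4, 201.7]
ee_rot: [[-0.033, 0.999, -0.002], [0.999, 0.033, 0.003], [0.003, -0.002, -1.0]]
wrist_force: [0.1, 0.5, 0.2]
gripper_width: 0.493
grip_force: 0.0
[ 500   55   63   61 2833] [531.  85.]
[ 320  143  125   88 7061] [374. 182.]
[ 131  160   99   71 2919] [186. 193.]
[600 375  40  25 547] [626. 384.]
[381.35823332 194.25502577]
[ 631.9 -228.8  112.8   83.1    3. ]
turn [-0.001 -0.002 -0.002] shift now [-0.0026  0.0041  0.1464] shift after turn [-0.0023  0.004   0.1464] t 34.2833
```

```bash
python3 -m handwheel '[{"turn":[0,0,-0.019],"xyz":[0.002,0.0035,0.03],"fingers":0},{"turn":[0,0,0],"xyz":[0,0,0.035],"fingers":0},{"turn":[0,0,0],"xyz":[0,0,0.035],"fingers":0},{"turn":[0,0,0],"xyz":[0,0,0.025],"fingers":0},{"turn":[0,0,0],"xyz":[0,0,0.015],"fingers":0},{"turn":[0,0,0],"xyz":[0,0,0.005],"fingers":0},{"turn":[0,0,0],"xyz":[0,0,0],"fingers":0},{"turn":[0,0,0],"xyz":[0,0,0],"fingers":0},{"turn":[0,0,0],"xyz":[0,0,0],"fingers":0}]' 100
```

```text
time_s: 35.03
position: [582.7, -232.3, 61.3]
ee_rot: [[-0.053, 0.999, 0.005], [0.999, 0.053, -0.001], [-0.001, 0.005, -1.0]]
wrist_force: [0.2, -0.1, 0.2]
gripper_width: 0.499
grip_force: 0.0
```

```bash
python3 -m handwheel '[{"turn":[-0.003,0,0],"xyz":[0.001,-0.0025,0.006],"fingers":0},{"turn":[0,0,0],"xyz":[0,0,0],"fingers":0},{"turn":[0,0,0],"xyz":[0,0,0],"fingers":0.6},{"turn":[0,0,0],"xyz":[0,0,0],"fingers":1},{"turn":[0,0,0],"xyz":[0,0,0],"fingers":1},{"turn":[0,0,0],"xyz":[0,0,0],"fingers":1},{"turn":[0,0,0],"xyz":[0,0,0],"fingers":1},{"turn":[0,0,0],"xyz":[0,0,0],"fingers":1}]' 100
python3 -m handwheel '[{"turn":[0,0,0],"xyz":[0,0,-0.005],"fingers":1},{"turn":[0,0,0],"xyz":[0,0,-0.005],"fingers":1},{"turn":[0,0,0],"xyz":[0,0,-0.01],"fingers":1},{"turn":[0,0,0],"xyz":[0,0,-0.02],"fingers":1},{"turn":[0,0,0],"xyz":[0,0,-0.03],"fingers":1},{"turn":[0,0,0],"xyz":[0,0,-0.035],"fingers":1},{"turn":[0,0,0],"xyz":[0,0,-0.035],"fingers":1},{"turn":[0,0,0],"xyz":[0,0,-0.02],"fingers":1},{"turn":[0,0,0],"xyz":[0,0,0],"fingers":1},{"turn":[0,0,0],"xyz":[0,0,0],"fingers":1}]'
python3 - <<'E'
from h import *
h=np.radians(-5.8); e=np.array([np.cos(h),np.sin(h)]); P=np.array([460.5,14.6])+(4-52)*e; print(P); goal([*P,215],-5.8)
E
```

```text
time_s: 35.7
position: [579.5, -231.1, 53.8]
ee_rot: [[-0.054, 0.999, 0.006], [0.999, 0.054, 0.0], [-0.0, 0.006, -1.0]]
wrist_force: [0.6, 0.1, 3.1]
gripper_width: 0.07
grip_force: 98.7
time_s: 36.53
position: [578.9, -231.4, 215.4]
ee_rot: [[-0.054, 0.999, 0.008], [0.999, 0.054, -0.001], [-0.002, 0.008, -1.0]]
wrist_force: [-0.2, -0.1, -2.2]
gripper_width: 0.073
grip_force: 98.1
[412.74572598  19.45070226]
turn [0.008 0.001 0.155] shift now [ 0.2594 -0.1524 -0.0012] shift after turn [ 0.2328 -0.1906  0.0004] t 36.5333
```

```bash
python3 -m handwheel '[{"turn":[0,0,0],"xyz":[0.014,-0.008,0],"fingers":1},{"turn":[0,0,0],"xyz":[0.025,-0.015,0],"fingers":1},{"turn":[0,0,0],"xyz":[0.031,-0.018,0],"fingers":1},{"turn":[0,0,0],"xyz":[0.031,-0.018,0],"fingers":1},{"turn":[0,0,0],"xyz":[0.031,-0.018,0],"fingers":1},{"turn":[0,0,0],"xyz":[0.031,-0.018,0],"fingers":1},{"turn":[0,0,0],"xyz":[0.031,-0.018,0],"fingers":1},{"turn":[0,0,0],"xyz":[0.031,-0.018,0],"fingers":1},{"turn":[0,0,0],"xyz":[0.022,-0.014,0],"fingers":1},{"turn":[0,0,0],"xyz":[0.012,-0.007,0],"fingers":1}]'
python3 -m handwheel '[{"turn":[0.002,0,0.078],"xyz":[0,0,0],"fingers":1},{"turn":[0.002,0,0.077],"xyz":[0,0,0],"fingers":1},{"turn":[0,0,0],"xyz":[0,0,0.02],"fingers":1},{"turn":[0,0,0],"xyz":[0,0,0.02],"fingers":1},{"turn":[0,0,0],"xyz":[0,0,0],"fingers":1},{"turn":[0,0,0],"xyz":[0,0,0],"fingers":1},{"turn":[0,0,0],"xyz":[0,0,0],"fingers":1}]'
python3 - <<'E'
from h import *
goal([412.7,19.5,82],-5.8)
E
```

```text
time_s: 37.37
position: [409.0, 21.9, 210.0]
ee_rot: [[-0.055, 0.998, -0.0], [0.998, 0.055, 0.002], [0.002, -0.0, -1.0]]
wrist_force: [0.8, 0.8, -1.1]
gripper_width: 0.072
grip_force: 98.0
time_s: 37.95
position: [412.1, 19.6, 172.4]
ee_rot: [[0.101, 0.995, -0.001], [0.995, -0.101, 0.001], [0.001, -0.001, -1.0]]
wrist_force: [-0.7, -0.3, -1.2]
gripper_width: 0.075
grip_force: 98.0
turn [-0.001 -0.001 -0.   ] shift now [-0.0001  0.0007  0.0904] shift after turn [-0.      0.0006  0.0904] t 37.95
```

```bash
python3 -m handwheel '[{"turn":[0,0,0],"xyz":[0,0,0.012],"fingers":1},{"turn":[0,0,0],"xyz":[0,0,0.012],"fingers":1},{"turn":[0,0,0],"xyz":[0,0,0.012],"fingers":1},{"turn":[0,0,0],"xyz":[0,0,0.01],"fingers":1},{"turn":[0,0,0],"xyz":[0,0,0.01],"fingers":1},{"turn":[0,0,0],"xyz":[0,0,0],"fingers":1},{"turn":[0,0,0],"xyz":[0,0,0],"fingers":1},{"turn":[0,0,0],"xyz":[0,0,0],"fingers":1}]'

```

```text
time_s: 38.62
position: [413.0, 19.5, 117.2]
ee_rot: [[0.101, 0.995, 0.002], [0.995, -0.101, 0.001], [0.001, 0.002, -1.0]]
wrist_force: [-0.4, -0.8, -0.7]
gripper_width: 0.07
grip_force: 98.0
```

```bash
python3 -m handwheel '[{"turn":[0,0,0],"xyz":[0,0,0.01],"fingers":1},{"turn":[0,0,0],"xyz":[0,0,0.01],"fingers":1},{"turn":[0,0,0],"xyz":[0,0,0.006],"fingers":1},{"turn":[0,0,0],"xyz":[0,0,0.003],"fingers":1},{"turn":[0,0,0],"xyz":[0,0,0],"fingers":1},{"turn":[0,0,0],"xyz":[0,0,0],"fingers":1},{"turn":[0,0,0],"xyz":[0,0,0],"fingers":1}]'

```

```text
time_s: 39.2
position: [412.8, 19.6, 87.8]
ee_rot: [[0.101, 0.995, 0.001], [0.995, -0.101, 0.001], [0.001, 0.001, -1.0]]
wrist_force: [0.2, -0.2, -1.7]
gripper_width: 0.071
grip_force: 98.1
```

```bash
python3 -m handwheel '[{"turn":[0,0,0],"xyz":[0,0,0.004],"fingers":1},{"turn":[0,0,0],"xyz":[0,0,0.0015],"fingers":1},{"turn":[0,0,0],"xyz":[0,0,0],"fingers":1},{"turn":[0,0,0],"xyz":[0,0,0],"fingers":1},{"turn":[0,0,0],"xyz":[0,0,0],"fingers":0.6},{"turn":[0,0,0],"xyz":[0,0,0],"fingers":0.6},{"turn":[0,0,0],"xyz":[0,0,0],"fingers":0.6},{"turn":[0,0,0],"xyz":[0,0,0],"fingers":0.6}]'
python3 -m handwheel '[{"turn":[0,0,0],"xyz":[0,0,-0.01],"fingers":0.6},{"turn":[0,0,0],"xyz":[0,0,-0.02],"fingers":0.6},{"turn":[0,0,0],"xyz":[0,0,-0.035],"fingers":0.6},{"turn":[0,0,0],"xyz":[0,0,-0.035],"fingers":0.6},{"turn":[0,0,0],"xyz":[0,0,-0.025],"fingers":0.6},{"turn":[0,0,0],"xyz":[0,0,0],"fingers":0.6},{"turn":[0,0,0],"xyz":[0,0,0],"fingers":0.6}]'
python3 - <<'E'
from h import *
d=snapshot("wrist"); c=d["color"]; cv2.imwrite("pics/w11.png",c[:,:,::-1])
for t in(150,190,215,230):
    n,l,st,ce=cv2.connectedComponentsWithStats((c.min(2)>t).astype(np.uint8)); print(t,[st[i].tolist() for i in range(1,n) if st[i,4]>300])
print([np.round(proj(d,p)).tolist() for p in([464.5,14.2,108],[412.7,19.5,108],[460.5,14.6,90])])
d=snapshot("top"); c=d["color"]; wm=cv2.morphologyEx((c.min(2)>135).astype(np.uint8),cv2.MORPH_CLOSE,np.ones((3,3)))
print(box(d,wm,(402,220,436,262),80))
goal([446,-247,190],-93)
E
```

```text
time_s: 39.87
position: [412.8, 19.6, 82.3]
ee_rot: [[0.101, 0.995, 0.001], [0.995, -0.101, 0.001], [0.001, 0.001, -1.0]]
wrist_force: [1.2, 0.2, -0.1]
gripper_width: 0.201
grip_force: 0.0
time_s: 40.45
position: [413.8, 19.3, 209.6]
ee_rot: [[0.101, 0.995, 0.006], [0.995, -0.101, 0.0], [0.001, 0.006, -1.0]]
wrist_force: [0.3, 0.1, -1.1]
gripper_width: 0.198
grip_force: 0.0
150 [[281, 119, 186, 137, 8327], [318, 152, 126, 89, 7200], [605, 246, 35, 39, 1035]]
190 [[282, 119, 7, 123, 379], [287, 120, 175, 3, 524], [445, 120, 21, 136, 415], [287, 124, 6, 109, 332], [291, 124, 166, 116, 4672], [442, 124, 19, 128, 372], [318, 152, 121, 4, 395], [318, 157, 116, 79, 4997]]
215 [[287, 120, 174, 3, 436], [292, 124, 164, 3, 329], [296, 128, 135, 112, 3902], [323, 157, 110, 3, 312], [322, 161, 89, 50, 4343]]
230 [[287, 120, 174, 2, 313], [296, 128, 135, 99, 3504], [322, 161, 89, 50, 4215]]
[[378.0, 197.0], [319.0, 197.0], [370.0, 192.0]]
[ 446.4 -246.8   87.    54.    -7.4]
turn [-1.000e-03 -1.000e-03  1.522e+00] shift now [-0.2618  0.0609  0.0163] shift after turn [0.048  0.2645 0.0165] t 40.55
```

View pics/w11.png

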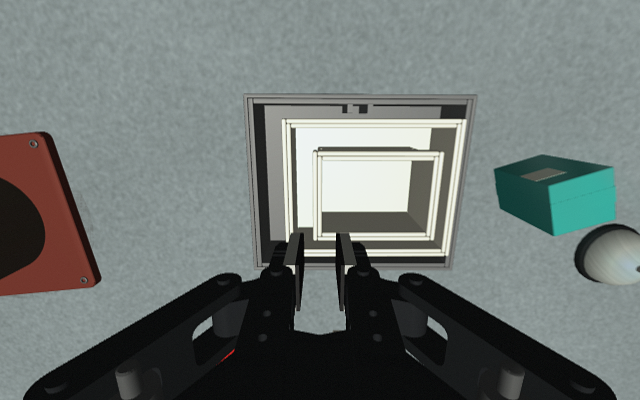

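The wrist picture shows the tote at (246–476, 95–268), with bin1 at (281–467, 119–256) flat inside it. bin3 is flat inside bin1 at (314–444, 151–241). Now bin4.

```bash
python3 - <<'E'
from h import *
d=snapshot("wrist"); c=d["color"]; m=(c.min(2)>150).astype(np.uint8)
n,l,st,ce=cv2.connectedComponentsWithStats(m)
for i in range(1,n):
    if abs(st[i,4]-7200)<600: print(box(d,(l==i).astype(np.uint8),(0,0,640,400),108))
q=np.array([ray(d,p,108)[:2] for p in((314,151),(445,152),(437,240),(315,241))]); print(np.round(q),q.mean(0))
E
python3 -m handwheel '[{"turn":[0,0,0],"xyz":[-0.033,0.0076,0],"fingers":0},{"turn":[0,0,0],"xyz":[-0.033,0.0076,0],"fingers":-1},{"turn":[0,0,0],"xyz":[-0.033,0.0076,0],"fingers":-1},{"turn":[0,0,0],"xyz":[-0.033,0.0076,0],"fingers":-1},{"turn":[0,0,0],"xyz":[-0.033,0.0076,0],"fingers":-1},{"turn":[0,0,0],"xyz":[-0.033,0.0076,0],"fingers":-1},{"turn":[0,0,0],"xyz":[-0.033,0.0076,0],"fingers":-1},{"turn":[0,0,0],"xyz":[-0.031,0.0077,0],"fingers":-1},{"turn":[0,0,0.117],"xyz":[0,0,0],"fingers":-1},{"turn":[0,0,0.117],"xyz":[0,0,0],"fingers":-1}]'
python3 -m handwheel '[{"turn":[0,0,0.117],"xyz":[0,0,0],"fingers":-1},{"turn":[0,0,0.117],"xyz":[0,0,0],"fingers":-1},{"turn":[0,0,0.117],"xyz":[0,0,0],"fingers":-1},{"turn":[0,0,0.117],"xyz":[0,0,0],"fingers":-1},{"turn":[0,0,0.117],"xyz":[0,0,0],"fingers":-1},{"turn":[0,0,0.117],"xyz":[0,0,0],"fingers":-1},{"turn":[0,0,0.117],"xyz":[0,0,0],"fingers":-1},{"turn":[0,0,0.117],"xyz":[0,0,0],"fingers":-1},{"turn":[0,0,0.117],"xyz":[0,0,0],"fingers":-1},{"turn":[0,0,0.117],"xyz":[0,0,0],"fingers":-1}]'
python3 -m handwheel '[{"turn":[0,0,0.117],"xyz":[0,0,0],"fingers":-1},{"turn":[0,0,0],"xyz":[0,0,0],"fingers":-1},{"turn":[0,0,0],"xyz":[0,0,0],"fingers":-1}]'
python3 - <<'E'
from h import *
d=snapshot("wrist"); c=d["color"]; m=(c.min(2)>150).astype(np.uint8)
n,l,st,ce=cv2.connectedComponentsWithStats(m); print(np.round(proj(d,[446,-247,80])))
for i in range(1,n):
    if st[i,4]>500: print(st[i],box(d,(l==i).astype(np.uint8),(0,0,640,400),80))
goal([446,-247,150],-94)
E
```

```text
[464.8  14.  106.   80.2  -5.8]
[[410.  61.]
 [518.  49.]
 [513. -30.]
 [403. -20.]] [461.01388353  14.81447187]
time_s: 41.43
position: [445.4, -248.5, 204.6]
ee_rot: [[0.337, 0.942, -0.003], [0.942, -0.337, 0.003], [0.002, -0.004, -1.0]]
wrist_force: [-0.0, 0.4, 0.3]
gripper_width: 1.001
grip_force: 0.0
time_s: 42.27
position: [445.6, -246.6, 204.9]
ee_rot: [[0.998, 0.06, -0.002], [0.06, -0.998, 0.003], [-0.002, -0.003, -1.0]]
wrist_force: [1.3, -0.4, 0.1]
gripper_width: 1.001
grip_force: 0.0
time_s: 42.52
position: [445.8, -246.8, 205.4]
ee_rot: [[0.999, -0.048, -0.001], [-0.048, -0.999, 0.003], [-0.002, -0.002, -1.0]]
wrist_force: [-0.2, 1.0, -0.6]
gripper_width: 0.994
grip_force: 0.0
[320. 189.]
[     0      0    640    364 125201] [ 418.6 -292.1  642.2  363.4   87.2]
[   0   94  123  176 4560] [459.1  16.3 169.8 125.9  -5.9]
[   0  125   78  128 2938] [456.5  35.7 124.9  78.2  -6.1]
[   0  284  153  103 5574] [321.2  63.4 240.   95.9 -61.2]
[ 119  357   53   41 1176] [223.9 -23.3  72.3  47.5 -76.2]
[ 465  357   39   43 1126] [ 205.9 -429.9   63.1   37.3   -6.2]
turn [-0.002  0.001  0.022] shift now [0.0001 0.0002 0.0557] shift after turn [0.     0.0001 0.0557] t 42.5667
```

```bash
python3 - <<'E'
from h import *
d=snapshot("wrist"); c=d["color"].astype(int)
print(c[189,320],c[60,320])
for name,m in(("warm",((c[...,0]-c[...,2])>3)&(c.min(2)>120)),("t190",c.min(2)>190),("t210",c.min(2)>210)):
    m=m.astype(np.uint8); m[:, :180]=0; m[:, 460:]=0; m[280:]=0
    n,l,st,ce=cv2.connectedComponentsWithStats(m)
    for i in range(1,n):
        if st[i,4]>200: print(name,st[i],box(d,(l==i).astype(np.uint8),(0,0,640,400),80))
E
```

```text
[250 253 251] [159 171 170]
warm [ 285  143   65   91 1228] [ 445.  -242.5   86.    55.6   -7.6]
t190 [413   0  47 205 943] [ 513.7 -354.9  172.8   44.2    2.4]
t190 [ 285  143   64   91 3638] [ 444.8 -242.5   85.6   55.1   -7.6]
t210 [413   0   4 199 767] [ 515.9 -334.1  166.7    2.8    2.4]
t210 [ 285  144   64   90 2937] [ 444.9 -242.3   85.    54.5   -7.5]
t210 [334 153  15  77 479] [ 441.7 -266.1   75.8    7.2   -7.6]
```

```bash
python3 -m handwheel '[{"turn":[0,0,0.085],"xyz":[0,0,0],"fingers":-1},{"turn":[0,0,0],"xyz":[-0.001,-0.0043,0.03],"fingers":-1},{"turn":[0,0,0],"xyz":[0,0,0.035],"fingers":-1},{"turn":[0,0,0],"xyz":[0,0,0.035],"fingers":-1},{"turn":[0,0,0],"xyz":[0,0,0.025],"fingers":-1},{"turn":[0,0,0],"xyz":[0,0,0.012],"fingers":-1},{"turn":[0,0,0],"xyz":[0,0,0.004],"fingers":-1},{"turn":[0,0,0],"xyz":[0,0,0],"fingers":-1},{"turn":[0,0,0],"xyz":[0,0,0],"fingers":-1},{"turn":[0,0,0],"xyz":[0,0,0],"fingers":-1}]' 40
python3 - <<'E'
from h import *
goal([445,-242.5,59],-97.6)
E
```

```text
time_s: 43.45
position: [447.7, -243.9, 68.0]
ee_rot: [[0.991, -0.136, 0.004], [-0.136, -0.991, -0.001], [0.004, 0.001, -1.0]]
wrist_force: [0.0, 0.1, 0.9]
gripper_width: 0.996
grip_force: 0.0
turn [ 0.001 -0.004 -0.003] shift now [-0.0029 -0.001   0.009 ] shift after turn [-0.0029 -0.001   0.009 ] t 43.45
```

```bash
python3 -m handwheel '[{"turn":[0,-0.003,0],"xyz":[-0.002,-0.001,0.007],"fingers":-1},{"turn":[0,0,0],"xyz":[0,0,0.001],"fingers":-1},{"turn":[0,0,0],"xyz":[0,0,0],"fingers":-0.2},{"turn":[0,0,0],"xyz":[0,0,0],"fingers":1},{"turn":[0,0,0],"xyz":[0,0,0],"fingers":1},{"turn":[0,0,0],"xyz":[0,0,0],"fingers":1},{"turn":[0,0,0],"xyz":[0,0,0],"fingers":1},{"turn":[0,0,0],"xyz":[0,0,0],"fingers":1},{"turn":[0,0,0],"xyz":[0,0,0],"fingers":1}]' 40
```

```text
time_s: 44.2
position: [444.8, -241.8, 58.3]
ee_rot: [[0.991, -0.136, -0.001], [-0.136, -0.991, 0.001], [-0.002, -0.0, -1.0]]
wrist_force: [0.5, -0.0, 3.2]
gripper_width: 0.645
grip_force: 43.0
```

```bash
python3 -m handwheel '[{"turn":[0,0,0],"xyz":[0,0,-0.006],"fingers":1},{"turn":[0,0,0],"xyz":[0,0,-0.01],"fingers":1},{"turn":[0,0,0],"xyz":[0,0,-0.02],"fingers":1},{"turn":[0,0,0],"xyz":[0,0,-0.03],"fingers":1},{"turn":[0,0,0],"xyz":[0,0,-0.035],"fingers":1},{"turn":[0,0,0],"xyz":[0,0,-0.035],"fingers":1},{"turn":[0,0,0],"xyz":[0,0,-0.015],"fingers":1},{"turn":[0,0,0],"xyz":[0,0,0],"fingers":1},{"turn":[0,0,0],"xyz":[0,0,0],"fingers":1}]'
python3 - <<'E'
from h import *
goal([464,14.2,210],-95.8)
E
```

```text
time_s: 44.95
position: [445.1, -241.9, 210.0]
ee_rot: [[0.991, -0.136, -0.0], [-0.136, -0.991, -0.0], [-0.0, 0.0, -1.0]]
wrist_force: [0.1, -1.0, -1.0]
gripper_width: 0.645
grip_force: 42.7
turn [ 0.     0.    -0.035] shift now [-1.610e-02 -2.562e-01 -1.000e-04] shift after turn [-0.0071 -0.2567 -0.    ] t 44.95
```

```bash
python3 -m handwheel '[{"turn":[0,0,0],"xyz":[-0.001,-0.014,0],"fingers":1},{"turn":[0,0,0],"xyz":[-0.002,-0.026,0],"fingers":1},{"turn":[0,0,0],"xyz":[-0.002,-0.034,0],"fingers":1},{"turn":[0,0,0],"xyz":[-0.002,-0.034,0],"fingers":1},{"turn":[0,0,0],"xyz":[-0.002,-0.034,0],"fingers":1},{"turn":[0,0,0],"xyz":[-0.002,-0.034,0],"fingers":1},{"turn":[0,0,0],"xyz":[-0.002,-0.034,0],"fingers":1},{"turn":[0,0,0],"xyz":[-0.002,-0.028,0],"fingers":1},{"turn":[0,0,0],"xyz":[-0.001,-0.018,0],"fingers":1},{"turn":[0,0,-0.035],"xyz":[0,0,0],"fingers":1}]'
python3 -m handwheel '[{"turn":[0,0,0],"xyz":[0,0,0.02],"fingers":1},{"turn":[0,0,0],"xyz":[0,0,0.015],"fingers":1},{"turn":[0,0,0],"xyz":[0,0,0],"fingers":1},{"turn":[0,0,0],"xyz":[0,0,0],"fingers":1},{"turn":[0,0,0],"xyz":[0,0,0],"fingers":1}]'
python3 - <<'E'
from h import *
goal([464,14.2,104.3],-95.8)
E
```

```text
time_s: 45.78
position: [461.7, 18.4, 206.6]
ee_rot: [[0.995, -0.098, -0.007], [-0.098, -0.995, 0.004], [-0.007, -0.003, -1.0]]
wrist_force: [-0.8, -0.2, -0.6]
gripper_width: 0.648
grip_force: 42.9
time_s: 46.2
position: [463.1, 14.5, 173.7]
ee_rot: [[0.995, -0.101, -0.004], [-0.101, -0.995, 0.002], [-0.004, -0.001, -1.0]]
wrist_force: [-0.6, 0.6, -1.2]
gripper_width: 0.644
grip_force: 42.8
turn [-0.001  0.004 -0.   ] shift now [0.0012 0.0003 0.0694] shift after turn [0.0009 0.0002 0.0694] t 46.2
```

```bash
python3 -m handwheel '[{"turn":[0,0.003,0],"xyz":[0.001,0,0.006],"fingers":1},{"turn":[0,0,0],"xyz":[0,0,0.007],"fingers":1},{"turn":[0,0,0],"xyz":[0,0,0.007],"fingers":1},{"turn":[0,0,0],"xyz":[0,0,0.007],"fingers":1},{"turn":[0,0,0],"xyz":[0,0,0.005],"fingers":1},{"turn":[0,0,0],"xyz":[0,0,0],"fingers":1},{"turn":[0,0,0],"xyz":[0,0,0],"fingers":1},{"turn":[0,0,0],"xyz":[0,0,0],"fingers":1}]'
```

```text
time_s: 46.87
position: [464.8, 14.0, 142.3]
ee_rot: [[0.995, -0.101, 0.001], [-0.101, -0.995, 0.001], [0.001, -0.001, -1.0]]
wrist_force: [-0.1, -0.1, -1.3]
gripper_width: 0.647
grip_force: 42.8
```

```bash
python3 -m handwheel '[{"turn":[0,0,0],"xyz":[0,0,0.007],"fingers":1},{"turn":[0,0,0],"xyz":[0,0,0.007],"fingers":1},{"turn":[0,0,0],"xyz":[0,0,0.007],"fingers":1},{"turn":[0,0,0],"xyz":[0,0,0.006],"fingers":1},{"turn":[0,0,0],"xyz":[0,0,0.003],"fingers":1},{"turn":[0,0,0],"xyz":[0,0,0],"fingers":1},{"turn":[0,0,0],"xyz":[0,0,0],"fingers":1},{"turn":[0,0,0],"xyz":[0,0,0],"fingers":1}]'
```

```text
time_s: 47.53
position: [464.9, 14.1, 112.4]
ee_rot: [[0.995, -0.101, 0.001], [-0.101, -0.995, 0.001], [0.001, -0.001, -1.0]]
wrist_force: [0.4, 0.3, -1.8]
gripper_width: 0.643
grip_force: 42.9
```

Inside bin3. I lower the last few millimetres under a contact check.

```bash
python3 -m handwheel '[{"turn":[0,0,0],"xyz":[0,0,0.003],"fingers":1},{"turn":[0,0,0],"xyz":[0,0,0.002],"fingers":1},{"turn":[0,0,0],"xyz":[0,0,0.001],"fingers":1},{"turn":[0,0,0],"xyz":[0,0,0],"fingers":1},{"turn":[0,0,0],"xyz":[0,0,0],"fingers":1},{"turn":[0,0,0],"xyz":[0,0,0],"fingers":1}]'
```

```text
time_s: 48.03
position: [464.8, 14.1, 106.3]
ee_rot: [[0.995, -0.101, 0.001], [-0.101, -0.995, 0.001], [0.001, -0.001, -1.0]]
wrist_force: [0.2, -0.3, -0.4]
gripper_width: 0.642
grip_force: 42.9
```

```bash
python3 -m handwheel '[{"turn":[0,0,0],"xyz":[0,0,0.001],"fingers":1},{"turn":[0,0,0],"xyz":[0,0,0],"fingers":-0.5},{"turn":[0,0,0],"xyz":[0,0,0],"fingers":-0.8},{"turn":[0,0,0],"xyz":[0,0,0],"fingers":-0.8},{"turn":[0,0,0],"xyz":[0,0,0],"fingers":-0.8},{"turn":[0,0,0],"xyz":[0,0,-0.01],"fingers":-0.8},{"turn":[0,0,0],"xyz":[0,0,-0.03],"fingers":-0.8},{"turn":[0,0,0],"xyz":[0,0,-0.04],"fingers":-1},{"turn":[0,0,0],"xyz":[0,0,-0.04],"fingers":-1},{"turn":[0,0,0],"xyz":[0,0,0],"fingers":-1}]'
python3 -m handwheel '[{"turn":[0,0,0],"xyz":[0,0,-0.01],"fingers":-1},{"turn":[0,0,0],"xyz":[0,0,0],"fingers":-1},{"turn":[0,0,0],"xyz":[0,0,0],"fingers":-1},{"turn":[0,0,0],"xyz":[0,0,0],"fingers":-1}]'
python3 - <<'E'
from h import *
d=snapshot("wrist"); c=d["color"]; 
for z,p in((126,[464.8,14,126]),(108,[464.8,14,108]),(90,[460.5,14.6,90]),(70,[452.5,13.4,70])): print(z,np.round(proj(d,p)))
for t in(150,190,205):
    n,l,st,ce=cv2.connectedComponentsWithStats((c.min(2)>t).astype(np.uint8))
    for i in range(1,n):
        if st[i,4]>250 and 150<ce[i][0]<500 and ce[i][1]<320: print(t,st[i],[box(d,(l==i).astype(np.uint8),(0,0,640,400),z).tolist() for z in(126,108,90)])
E
```

```text
time_s: 48.87
position: [469.2, 13.4, 234.9]
ee_rot: [[0.995, -0.101, 0.015], [-0.101, -0.995, -0.001], [0.015, -0.0, -1.0]]
wrist_force: [1.8, -0.6, 1.0]
gripper_width: 0.996
grip_force: 0.0
time_s: 49.2
position: [463.8, 14.1, 233.9]
ee_rot: [[0.995, -0.101, -0.001], [-0.101, -0.995, 0.001], [-0.002, -0.001, -1.0]]
wrist_force: [0.1, -0.2, -0.6]
gripper_width: 0.998
grip_force: 0.0
126 [320. 193.]
108 [320. 188.]
90 [319. 187.]
70 [321. 190.]
150 [  250   102   141   157 13841] [[470.8, 12.9, 142.1, 115.9, -5.8], [466.3, 13.3, 152.4, 124.3, -5.8], [461.9, 13.8, 162.7, 132.7, -5.8]]
190 [250 103 141   3 422] [[540.0, 6.0, 115.2, 1.6, 84.2], [540.5, 5.9, 123.5, 1.7, 84.2], [541.0, 5.9, 131.9, 1.8, 84.2]]
190 [ 251  107  140  151 1718] [[469.4, 13.0, 137.1, 115.7, -5.8], [464.8, 13.4, 147.0, 124.0, -5.8], [460.2, 13.9, 156.9, 132.4, -5.8]]
190 [255 108 131   2 262] [[536.4, 6.4, 107.4, 0.8, 84.2], [536.7, 6.3, 115.2, 0.8, 84.2], [537.0, 6.3, 122.9, 0.9, 84.2]]
190 [ 269  112  103  127 3858] [[477.3, 12.3, 113.4, 84.7, -5.8], [473.3, 12.7, 121.6, 90.8, -5.8], [469.3, 13.1, 129.8, 96.9,
[... 1945 characters left out ...]
 5.0, 84.2], [511.1, 8.5, 71.8, 5.4, 84.2], [509.6, 8.6, 76.7, 5.7, 84.2]]
205 [282 140   6  94 276] [[471.6, 45.0, 85.5, 2.8, -6.0], [467.2, 47.7, 91.7, 3.0, -6.0], [462.8, 50.4, 97.8, 3.2, -6.0]]
205 [354 140   7  95 277] [[464.6, -19.6, 86.5, 2.6, -5.9], [459.7, -21.5, 92.7, 2.8, -5.9], [454.7, -23.4, 99.0, 3.0, -5.9]]
205 [289 150   6  81 263] [[468.3, 39.1, 74.0, 3.0, -5.8], [463.6, 41.4, 79.4, 3.2, -5.8], [459.0, 43.7, 84.7, 3.4, -5.8]]
205 [ 293  150   55   58 2120] [[476.9, 12.4, 51.5, 46.4, -5.8], [472.9, 12.8, 55.2, 49.8, -5.8], [468.8, 13.2, 58.9, 53.1, -5.8]]
205 [285 233  72   5 292] [[423.8, 17.3, 66.5, 4.1, 84.2], [416.0, 18.0, 71.3, 4.3, 84.2], [408.1, 18.8, 76.1, 4.6, 84.2]]
```

```bash
python3 -c "
from cell import bot
print(bot.sign_off())"
```

```text
the job is handed in; nothing more can be done
None
```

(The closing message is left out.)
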